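# Stack a filter sample on the imager's stage and slide it under the lens

## Task

Load the filter imager: layer the three loose discs into one centred stack on the round stage of the pulled-out carriage, the widest at the bottom, the middle one on it and the narrowest on top, setting each one down rather than dropping it. Then push the carriage fully home under the lens with the stack still centred. Leave the other things on the bench where they are.

Things in the scene. Friction and masses are not known exactly. Their poses are not given: they have to be found in the camera images.
- backing_disc: Plain aluminium backing disc, the widest: 60 mm diameter, 10 mm thick, about 80 g, lying flat on the bench. Origin at the centre of its underside, z axis up.
- filter_disc: White plastic filter carrier disc, the middle size: 48 mm diameter, 8 mm thick, about 35 g, lying flat on the bench. Origin at the centre of its underside, z axis up.
- cover_disc: Steel cover disc with a small glass window in its middle, the narrowest and thickest: 36 mm diameter, 12 mm thick, about 90 g, lying flat on the bench. Origin at the centre of its underside, z axis up.
- stage_top (a point): Centre of the top face of the stage, a dark steel round pedestal 72 mm in diameter and 8 mm high on the flat aluminium carriage (110 mm wide, 10 mm thick); the stage top is 36 mm above the bench. Moves with the carriage. Its z axis is up and its y axis points along the slide, the way the carriage is pulled out (from the lens towards the push tab); the carriage is pushed home along -y.
- tab_top (a point): Middle of the top edge of the black upright push tab on the carriage, 65 mm above the bench, 115 mm from the stage centre along the stage's +y. The tab is 50 mm wide across the slide, 12 mm thick along it and stands 37 mm above the carriage's top face (which is 28 mm above the bench and runs on 39 mm beyond the tab's outer face). Same axes as stage_top.
- carriage (a joint): How far the carriage is pulled out (m): 0 is fully home against its stop with the stage centred under the lens, it starts at 0.12 to 0.15. It slides with about 3 N of friction and stays where it is left.
- imager: The fixed imager: a grey rail base 130 mm wide and 370 mm long on the bench, carrying a white bridge. Origin on the bench straight below the lens; y axis along the slide in the pull-out direction, z up. The bridge spans x = -125 to 125 mm and y = -42 to 45 mm; two posts (inner faces 170 mm apart) carry a head from 130 to 210 mm above the bench, and the black lens barrel under it comes down to 100 mm above the bench.
- vial: Bystander, to be left alone: small amber glass vial, 26 mm in diameter, 50 mm tall, standing among the discs. Origin at the centre of its underside.
- petri_dish: Bystander, to be left alone: closed glass dish, 92 mm in diameter, 18 mm high. Origin at the centre of its underside.
- tweezers: Bystander, to be left alone: steel tweezers lying flat, 127 mm long along their x axis, 23 mm wide, 7 mm high. Origin under their middle, on the bench.
- tape_roll: Bystander, to be left alone: tan tape roll lying flat, 84 mm in diameter, 20 mm high, with a 60 mm hole. Origin at the centre of its underside.
- jar: Bystander, to be left alone: glass sample jar with a black cap, 60 mm in diameter, 80 mm tall. Origin at the centre of its underside.

How it is judged:
By the outcome, as a careful person would: the job done as asked, in the order asked, and still so for the second after the job is handed in, with the robot touching nothing.
It also fails if it takes over 72 s, if anything falls off the work surface, if the arm or the gripper's body presses on something with over 40 N, if the wrist force passes 120 N, or if a joint passes its speed limit or range.

## Robot

A 6-joint arm with a two-finger parallel gripper is mounted at the origin on the work surface. World frame = base frame: x ahead of the robot, y to its left, z up, the work surface at z = 0. Lengths are in m, angles in rad, forces in N, time in s.
With the tool pointing down it reaches from about 0.4 to 0.825 m from the base axis. Payload 7 kg.
Tool frame: the origin (TCP) lies on the front face of the gripper's body, between the roots of the fingers; the fingertips stand 66 mm ahead of it and the grasp point (between the pads) lies 47 mm ahead of it; z points along the fingers, y is the line along which they close (so a half turn about z gives the same grasp; the last joint's range is limited). The gripper opens to 88 mm and grips with 3 to 60 N. Pads are 19 mm wide; open, the fingers measure 130 mm over their backs; the gripper's body (78 mm by 193 mm) begins 47 mm behind the grasp point.
Start: joints at [-1.055, 0.359, 0.012, 0, -1.224, -0.288], TCP at [0.152, -0.658, 0.292] pointing down, gripper open.
Joint ranges: [-3.07, 3.07], [-1.43, 2.12], [-1.02, 1.25], [-3.03, 1.67], [-3.05, -0], [-3.03, 3.03]. Speed limits (rad/s): [2.39, 2.39, 3.01, 3.14, 3.14, 3.14].

## Interface

Orientations are given as [roll, pitch, yaw] about the fixed x, y, z axes, in that order (R = Rz(yaw) Ry(pitch) Rx(roll)).
In Python, from station import arm gives the robot as it stands. The module is installed in compiled form; this text tells all that it offers.
- The arm moves only by the tool move_arm, never from a script. Its argument "increments" is a list of rows, each an object of numbers: "jaw": the gripper command: -1 is shut, 1 is fully open, values between are in proportion; "dx", "dy", "dz": the shift along the tool's x, y, z in m; "twist": the turn about the tool's z in rad. A call has 1 to 12 rows; each row shifts and turns the commanded pose from where the row before left it, along the tool's axes as they then stand; what a row does not reach is not made up. A row lasts 1/12 s, in which the tool goes at most 41.7 mm and 7.16 degrees, less where a joint would pass 70% of its speed; a pose out of reach is approached as far as the arm can. A call is refused whole if a number of a shift passes 0.0417 or a number of a turn 0.125, either way. A call with a gripper value outside its range is refused whole. The fingers move at their own pace and stop on an object; "force" is the grip in N (left out, the last holds). Time passes only in rows, so rows that do not move let the fingers close. It gives the time, the measured TCP pose, the force, the opening and the grip force at its end, in the units of the state.
- arm.get_state(): the state, without advancing time (a new reading comes with each control period).
- arm.grab_frame(name): name is "scene" or "side" or "wrist"; returns the picture (400x640x3 uint8, blue, green, red); there is no depth.
- arm.camera_info(name): a dict with "K" (3x3 intrinsics, pixels), "extrinsics" (4x4, takes a point from camera to world coordinates). Camera axes: x right, y down, z forward; pixel columns grow to the right and rows downward; lengths in m; the calibration is good to about 2 mm. A picture is of the moment at which its call begins: read the wrist's pose just before it. camera_info takes no time and is no camera call; for the wrist camera it gives the pose at the moment of the call.
- arm.job_done(): hands the job in; it is judged then, once.
Trained networks look in the newest picture that a camera, given by its name, has taken for a name from the list of things; names that differ only in an ending like _2 or _b are one class to them, and where a whole thing is asked for, a point or a joint stands for the part that bears it (a point fixed in the world has none). Each returns a list of dicts, best first, with "score" (0 to 1); they miss things now and then, are a little off and sometimes report something else, mostly with a low value. They report only what shows in the picture. A call takes as long as a camera call.
- arm.find_in(camera, name): "position" ([x, y, z] in m, in world coordinates, good to about 4 mm: the middle of the surface that is visible of it).
- arm.silhouettes(camera, name): "pixels" (400x640 bool, what is visible of it).
- arm.pinpoint(camera, name): "position" ([x, y, z] in m, in world coordinates, good to about 4 mm: a listed point, or the origin of a listed thing).
The state is a dict: "t": time; "q": joint angles; "qd": joint speeds; "joint_efforts": joint torques, N m; "eef_pos": TCP position; "ee_rot": TCP orientation; "force": force on the tool from outside, world axes, zero at the start; "moment": the same for the moment, N m; "width": finger opening in m; "gripper_force": force on a finger pad.
Only numpy, scipy, OpenCV 4.12 (cv2) and the standard library are available. Lean on these libraries where they do the work, as an engineer would, in place of code of your own. Each camera call takes 0.05 s, during which the arm holds its last target. There are 200 camera calls.

## Working session

There is one attempt and no reset: what is moved stays moved. The work goes in short steps, Python scripts to look and compute and a tool call to move; the robot and the scene stay as the last step left them, time stands still between calls to the robot, and variables do not carry over. Pictures are saved under pics/ and viewed, at most 10 in all, crops included, and the job is handed in when it is done.

Besides the shell and the picture viewer there is one more tool, called as name([rows], argument=value, ...), one row to a line, values as JSON. move_arm: Moves the arm, as the interface text tells. Its arguments: {"type":"object","properties":{"increments":{"type":"array"},"force":{"type":"number"}},"required":["increments"]}

```bash
mkdir -p pics
cat > h.py <<'E'
from station import arm
import numpy as np, cv2
E
python3 - <<'E'
from h import *
s=arm.get_state(); print(s)
for c in("scene","side"):
    im=arm.grab_frame(c); cv2.imwrite(f"pics/{c}0.png",im)
    for n in("backing_disc","filter_disc","cover_disc","stage_top","tab_top","imager","vial","petri_dish","jar","tape_roll","tweezers"):
        r=arm.pinpoint(c,n); print(c,n,[(np.round(d["position"],3).tolist(),round(d["score"],2)) for d in r[:2]])
E
```

```text
{'t': 0.0, 'q': array([-1.05490528e+00,  3.59416555e-01,  1.10431219e-02, -3.67140169e-04,
       -1.22408709e+00, -2.88115500e-01]), 'qd': array([ 8.94892685e-04,  7.96757243e-05, -1.45326527e-03, -1.78407990e-03,
       -1.45259440e-03,  6.76639785e-05]), 'joint_efforts': array([ 6.10137395e-04, -5.82725322e+01,  2.93051791e+01,  6.99672371e+00,
        7.16711045e-03, -1.24096709e-04]), 'eef_pos': array([ 0.15233231, -0.65719085,  0.29119349]), 'ee_rot': array([ 3.13989898e+00, -1.42018279e-04, -2.91394203e+00]), 'force': array([-0.36751521,  0.60622485,  0.27495594]), 'moment': array([-0.03412218,  0.00160632, -0.02505444]), 'gripper_force': 0.0, 'width': 0.08762408048705085}
scene backing_disc [([0.516, 0.4, 0.002], 0.75)]
scene filter_disc [([0.649, 0.124, -0.0], 0.92)]
scene cover_disc [([0.457, 0.162, 0.002], 0.43)]
scene stage_top [([0.499, -0.127, 0.033], 0.59)]
scene tab_top [([0.497, -0.019, 0.06], 0.66)]
scene imager [([0.507, -0.255, -0.002], 0.59), ([0.498, -0.02, 0.058], 0.18)]
scene vial [([0.563, 0.256, -0.002], 0.52)]
scene petri_dish [([0.347, 0.321, -0.002], 0.75)]
scene jar [([0.74, 0.059, -0.002], 0.8)]
scene tape_roll [([0.69, 0.422, 0.001], 0.76)]
scene tweezers [([0.699, 0.284, 0.001], 0.84)]
side backing_disc [([0.517, 0.4, -0.002], 0.87)]
side filter_disc [([0.648, 0.125, -0.001], 0.66)]
side cover_disc [([0.458, 0.16, 0.0], 0.59)]
side stage_top [([0.499, -0.131, 0.038], 0.58)]
side tab_top [([0.499, -0.014, 0.068], 0.64)]
side imager [([0.506, -0.256, 0.001], 0.83)]
side vial [([0.569, 0.258, 0.003], 0.86)]
side petri_dish [([0.349, 0.325, -0.0], 0.67)]
side jar [([0.741, 0.063, 0.0], 0.84)]
side tape_roll [([0.686, 0.416, -0.001], 0.95), ([0.345, 0.327, -0.001], 0.63)]
side tweezers [([0.507, -0.256, 0.002], 0.54), ([0.736, 0.061, -0.002], 0.34)]
```

View pics/scene0.png

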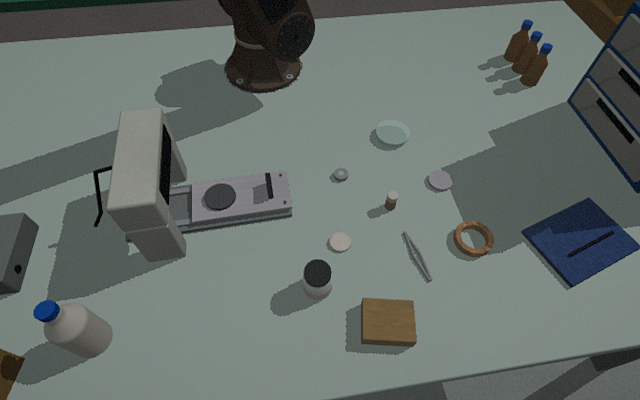

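View pics/side0.png

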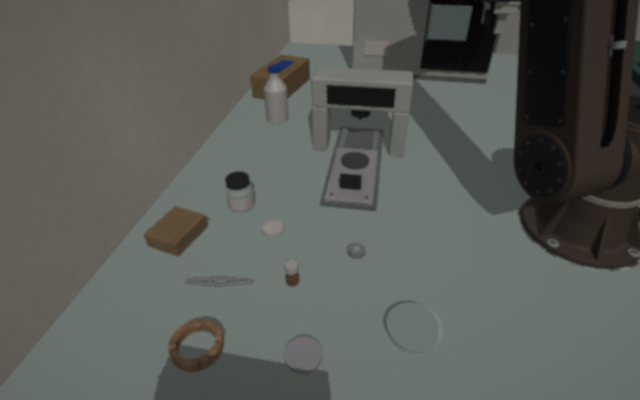

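Both pictures agree with the networks. In the scene view the backing disc is near (440,180), the filter (340,242), the cover (341,174), the stage (220,196) and the tab (270,186). The plan is to rise while turning the tool to yaw −π/2, which makes dx = −Δy and dy = −Δx, then cross above the bridge.

move_arm([
  {"twist": -0.122,"dz": -0.006,"jaw": 1},
  {"twist": -0.122,"dz": -0.006,"jaw": 1},
  {"twist": -0.122,"dz": -0.006,"jaw": 1},
  {"twist": -0.122,"dz": -0.006,"jaw": 1},
  {"twist": -0.122,"dz": -0.006,"jaw": 1},
  {"twist": -0.122,"dz": -0.006,"jaw": 1},
  {"twist": -0.122,"dz": -0.006,"jaw": 1},
  {"twist": -0.122,"dz": -0.006,"jaw": 1},
  {"twist": -0.122,"dz": -0.006,"jaw": 1},
  {"twist": -0.122,"dz": -0.006,"jaw": 1},
  {"twist": -0.122,"dz": -0.006,"jaw": 1},
  {"jaw": 1},
])

```text
$.increments[0]: bad value
```

move_arm([
  {"dx": -0.026,"dy": -0.03,"jaw": 1},
  {"dx": -0.026,"dy": -0.03,"jaw": 1},
  {"dx": -0.026,"dy": -0.03,"jaw": 1},
  {"dx": -0.026,"dy": -0.03,"jaw": 1},
  {"dx": -0.026,"dy": -0.03,"jaw": 1},
  {"dx": -0.026,"dy": -0.03,"jaw": 1},
  {"dx": -0.026,"dy": -0.03,"jaw": 1},
  {"dx": -0.026,"dy": -0.03,"jaw": 1},
  {"jaw": 1},
])

```text
$.increments[0]: bad value
```

move_arm([
  {"jaw": 1,"dx": 0,"dy": 0,"dz": -0.006,"twist": -0.122},
  {"jaw": 1,"dx": 0,"dy": 0,"dz": -0.006,"twist": -0.122},
  {"jaw": 1,"dx": 0,"dy": 0,"dz": -0.006,"twist": -0.122},
  {"jaw": 1,"dx": 0,"dy": 0,"dz": -0.006,"twist": -0.122},
  {"jaw": 1,"dx": 0,"dy": 0,"dz": -0.006,"twist": -0.122},
  {"jaw": 1,"dx": 0,"dy": 0,"dz": -0.006,"twist": -0.122},
  {"jaw": 1,"dx": 0,"dy": 0,"dz": -0.006,"twist": -0.122},
  {"jaw": 1,"dx": 0,"dy": 0,"dz": -0.006,"twist": -0.122},
  {"jaw": 1,"dx": 0,"dy": 0,"dz": -0.006,"twist": -0.122},
  {"jaw": 1,"dx": 0,"dy": 0,"dz": -0.006,"twist": -0.122},
  {"jaw": 1,"dx": 0,"dy": 0,"dz": -0.006,"twist": -0.122},
  {"jaw": 1,"dx": 0,"dy": 0,"dz": 0,"twist": 0},
])

```text
t: 2.2
eef_pos: [0.1525, -0.6579, 0.3596]
ee_rot: [-3.141, -0.002, -1.566]
force: [-0.6, -0.3, 0.2]
width: 0.0877
gripper_force: 0.0
```

move_arm([
  {"jaw": 1,"dx": -0.026,"dy": -0.03,"dz": 0,"twist": 0},
  {"jaw": 1,"dx": -0.026,"dy": -0.03,"dz": 0,"twist": 0},
  {"jaw": 1,"dx": -0.026,"dy": -0.03,"dz": 0,"twist": 0},
  {"jaw": 1,"dx": -0.026,"dy": -0.03,"dz": 0,"twist": 0},
  {"jaw": 1,"dx": -0.026,"dy": -0.03,"dz": 0,"twist": 0},
  {"jaw": 1,"dx": -0.026,"dy": -0.03,"dz": 0,"twist": 0},
  {"jaw": 1,"dx": -0.026,"dy": -0.03,"dz": 0,"twist": 0},
  {"jaw": 1,"dx": -0.026,"dy": -0.03,"dz": 0,"twist": 0},
  {"jaw": 1,"dx": -0.04,"dy": -0.005,"dz": 0,"twist": 0},
  {"jaw": 1,"dx": -0.04,"dy": -0.005,"dz": 0,"twist": 0},
  {"jaw": 1,"dx": -0.04,"dy": -0.005,"dz": 0,"twist": 0},
  {"jaw": 1,"dx": -0.04,"dy": -0.005,"dz": 0,"twist": 0},
])

```text
t: 3.2
eef_pos: [0.4127, -0.288, 0.3577]
ee_rot: [3.141, 0.0, -1.577]
force: [0.2, 0.1, -0.1]
width: 0.0876
gripper_force: 0.0
```

move_arm([
  {"jaw": 1,"dx": -0.04,"dy": -0.005,"dz": 0,"twist": 0},
  {"jaw": 1,"dx": -0.04,"dy": -0.005,"dz": 0,"twist": 0},
  {"jaw": 1,"dx": -0.04,"dy": -0.005,"dz": 0,"twist": 0},
  {"jaw": 1,"dx": -0.04,"dy": -0.005,"dz": 0,"twist": 0},
  {"jaw": 1,"dx": -0.04,"dy": -0.005,"dz": 0,"twist": 0},
  {"jaw": 1,"dx": -0.04,"dy": -0.005,"dz": 0,"twist": 0},
  {"jaw": 1,"dx": -0.04,"dy": -0.005,"dz": 0,"twist": 0},
  {"jaw": 1,"dx": -0.04,"dy": -0.005,"dz": 0,"twist": 0},
  {"jaw": 1,"dx": -0.04,"dy": -0.005,"dz": 0,"twist": 0},
  {"jaw": 1,"dx": 0,"dy": 0,"dz": 0,"twist": 0},
])

```text
t: 4.03
eef_pos: [0.4588, 0.0754, 0.3578]
ee_rot: [-3.141, 0.001, -1.572]
force: [0.6, -0.9, 0.5]
width: 0.0873
gripper_force: 0.0
```

```bash
cat > h.py <<'E'
from station import arm
import numpy as np, cv2
DIM={"backing_disc":(.03,.010,0),"filter_disc":(.024,.008,0),"cover_disc":(.018,.012,0),"stage_top":(.036,.008,.028)}
def ray(info,u,v,z):
    K,T=np.array(info["K"]),np.array(info["extrinsics"])
    d=T[:3,:3]@np.linalg.solve(K,[u,v,1]); o=T[:3,3]
    return o+d*(z-o[2])/d[2]
def proj(info,P):
    K,T=np.array(info["K"]),np.array(info["extrinsics"])
    p=(np.atleast_2d(P)-T[:3,3])@T[:3,:3]@K.T
    return p[:,:2]/p[:,2:]
def cen(m):
    M=cv2.moments(m.astype(np.uint8),True); return np.array([M["m10"],M["m01"]])/M["m00"],M["m00"]
def fit(info,mask,r,h,z0):
    """centre (x,y) of an upright cylinder whose silhouette centroid matches the mask's"""
    c,A=cen(mask); p=ray(info,*c,z0+h/2)[:2]
    t=np.linspace(0,2*np.pi,60); C=np.c_[np.cos(t),np.sin(t)]*r
    for _ in range(4):
        P=np.vstack([np.c_[C+p,np.full(60,z)] for z in (z0,z0+h)])
        hull=cv2.convexHull(proj(info,P).astype(np.float32))[:,0]
        M=cv2.moments(hull); m=np.array([M["m10"],M["m01"]])/M["m00"]
        p=p+ray(info,*c,z0+h/2)[:2]-ray(info,*m,z0+h/2)[:2]
    return p,A/M["m00"]
def look(cam,names,save=None,z={}):
    info=arm.camera_info(cam); im=arm.grab_frame(cam)
    if save: cv2.imwrite(f"pics/{save}.png",im)
    for n in names:
        q=arm.pinpoint(cam,n); o=[(np.round(d["position"],4).tolist(),round(d["score"],2)) for d in q[:2]]
        f=None
        if n in DIM:
            s=arm.silhouettes(cam,n)
            r,h,z0=DIM[n]; z0=z.get(n,z0)
            f=[(np.round(fit(info,d["pixels"],r,h,z0)[0],4).tolist(),round(fit(info,d["pixels"],r,h,z0)[1],2),round(d["score"],2)) for d in s[:2] if d["pixels"].sum()>20]
        print(cam,n,"pin",o,"fit(xy,area ratio,score)",f)
E
python3 - <<'E'
from h import *
i=arm.camera_info("wrist");print(np.round(i["extrinsics"],3),i["K"][0])
look("wrist",["cover_disc","filter_disc","tab_top","stage_top"],"w1")
look("scene",["backing_disc","stage_top","cover_disc","filter_disc"])
look("side",["backing_disc","filter_disc"])
E
```

```text
[[-1.     0.002  0.002  0.459]
 [ 0.003  0.954  0.301 -0.006]
 [-0.001  0.301 -0.954  0.451]
 [ 0.     0.     0.     1.   ]] [277.01877241   0.         322.26182784]
wrist cover_disc pin [([0.457, 0.1607, -0.0013], 0.77)] fit(xy,area ratio,score) [([0.4606, 0.1615], 0.95, 0.94)]
wrist filter_disc pin [([0.6424, 0.1261, -0.005], 0.88)] fit(xy,area ratio,score) [([0.6458, 0.1253], 0.99, 0.65)]
wrist tab_top pin [([0.5005, -0.0138, 0.0656], 0.93)] fit(xy,area ratio,score) None
wrist stage_top pin [([0.5017, -0.1312, 0.0357], 0.94)] fit(xy,area ratio,score) [([0.4989, -0.0634], 4.41, 0.84)]
scene backing_disc pin [([0.5165, 0.4015, 0.0012], 0.88)] fit(xy,area ratio,score) [([0.51, 0.4029], 1.0, 0.61)]
scene stage_top pin [([0.5004, -0.1273, 0.0367], 0.94)] fit(xy,area ratio,score) [([0.5059, -0.0851], 5.5, 0.64), ([0.5292, 0.3888], 0.65, 0.53)]
scene cover_disc pin [([0.4565, 0.1599, -0.0003], 0.64)] fit(xy,area ratio,score) [([0.4572, 0.1604], 1.02, 0.46)]
scene filter_disc pin [([0.6469, 0.1271, -0.0006], 0.87)] fit(xy,area ratio,score) [([0.6413, 0.1255], 0.91, 0.75), ([0.3358, 0.3262], 3.61, 0.51)]
side backing_disc pin [([0.5129, 0.4041, -0.0041], 0.76), ([0.5017, -0.0126, 0.0674], 0.7)] fit(xy,area ratio,score) [([0.5135, 0.4025], 0.97, 0.61)]
side filter_disc pin [([0.6456, 0.1237, 0.0002], 0.56), ([0.5033, -0.1276, 0.0363], 0.44)] fit(xy,area ratio,score) [([0.6448, 0.1255], 1.07, 0.52)]
```

View pics/w1.png

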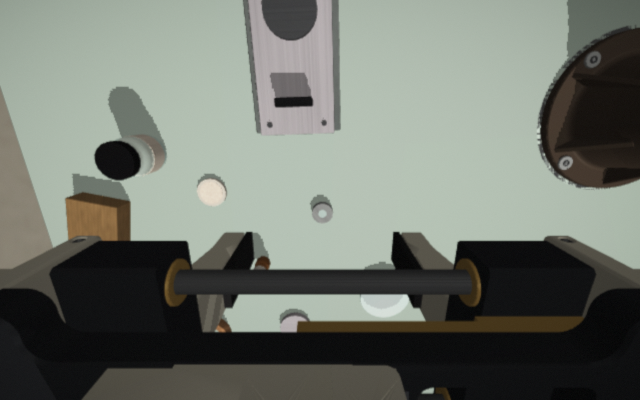

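The wrist picture shows the cover at (321,211), the filter at (211,191), the tab at (293,101) and the stage edge at (289,10), which matches the estimates. Next I go over the backing disc.

move_arm([
  {"jaw": 1,"dx": -0.035,"dy": -0.006,"dz": 0.015,"twist": 0},
  {"jaw": 1,"dx": -0.035,"dy": -0.006,"dz": 0.015,"twist": 0},
  {"jaw": 1,"dx": -0.035,"dy": -0.006,"dz": 0.015,"twist": 0},
  {"jaw": 1,"dx": -0.035,"dy": -0.006,"dz": 0.015,"twist": 0},
  {"jaw": 1,"dx": -0.035,"dy": -0.006,"dz": 0.015,"twist": 0},
  {"jaw": 1,"dx": -0.035,"dy": -0.006,"dz": 0.015,"twist": 0},
  {"jaw": 1,"dx": -0.035,"dy": -0.006,"dz": 0.015,"twist": 0},
  {"jaw": 1,"dx": -0.035,"dy": -0.006,"dz": 0.015,"twist": 0},
  {"jaw": 1,"dx": -0.035,"dy": -0.006,"dz": 0.015,"twist": 0},
  {"jaw": 1,"dx": 0,"dy": 0,"dz": 0,"twist": 0},
])

```text
t: 5.97
eef_pos: [0.5122, 0.3896, 0.2183]
ee_rot: [3.139, -0.003, -1.569]
force: [0.3, -0.4, -0.2]
width: 0.0876
gripper_force: 0.0
```

Run:
```python
from h import *
look("wrist",["backing_disc"],"w2"); print(arm.get_state()["eef_pos"],arm.get_state()["ee_rot"])
```

```text
wrist backing_disc pin [([0.5148, 0.3988, 0.0013], 0.82)] fit(xy,area ratio,score) []
[0.51223917 0.38527459 0.22229379] [ 3.14062737e+00 -1.52815318e-03 -1.57099376e+00]
```

move_arm([
  {"jaw": 1,"dx": -0.0115,"dy": -0.0015,"dz": 0.03,"twist": 0},
  {"jaw": 1,"dx": 0,"dy": 0,"dz": 0.035,"twist": 0},
  {"jaw": 1,"dx": 0,"dy": 0,"dz": 0.035,"twist": 0},
  {"jaw": 1,"dx": 0,"dy": 0,"dz": 0.025,"twist": 0},
  {"jaw": 1,"dx": 0,"dy": 0,"dz": 0.012,"twist": 0},
  {"jaw": 1,"dx": 0,"dy": 0,"dz": 0.009,"twist": 0},
  {"jaw": 1,"dx": 0,"dy": 0,"dz": 0.007,"twist": 0},
  {"jaw": 1,"dx": 0,"dy": 0,"dz": 0,"twist": 0},
])

```text
t: 6.78
eef_pos: [0.5142, 0.3964, 0.0704]
ee_rot: [-3.141, 0.0, -1.572]
force: [0.5, 0.1, -0.7]
width: 0.0876
gripper_force: 0.0
```

Run:
```python
from h import *
for _ in range(2):
    im=arm.grab_frame("wrist"); s=arm.get_state(); print(s["eef_pos"].round(4),s["ee_rot"].round(3),s["force"].round(1))
cv2.imwrite("pics/w3.png",im)
```

```text
[0.5144 0.3968 0.0712] [-3.141e+00  1.000e-03 -1.572e+00] [ 0.3 -0.8  0.3]
[0.5146 0.3971 0.0716] [-3.140e+00  2.000e-03 -1.572e+00] [-0.4 -0.3  0.7]
```

View pics/w3.png

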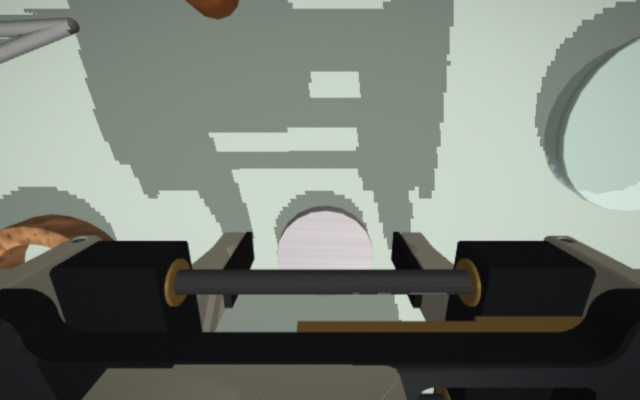

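The disc sits between the fingers at about (325,245), and the gripper is roughly 4 mm short in y. I'll centre it with two squeezes at right angles.

move_arm([
  {"jaw": 1,"dx": -0.004,"dy": 0,"dz": 0.003,"twist": 0},
  {"jaw": -1,"dx": 0,"dy": 0,"dz": 0,"twist": 0},
  {"jaw": -1,"dx": 0,"dy": 0,"dz": 0,"twist": 0},
  {"jaw": -1,"dx": 0,"dy": 0,"dz": 0,"twist": 0},
  {"jaw": -1,"dx": 0,"dy": 0,"dz": 0,"twist": 0},
  {"jaw": -1,"dx": 0,"dy": 0,"dz": 0,"twist": 0},
], force=12)

```text
t: 7.38
eef_pos: [0.5139, 0.4006, 0.0673]
ee_rot: [-3.142, 0.0, -1.572]
force: [-0.7, -0.7, -1.3]
width: 0.06
gripper_force: 1.0
```

move_arm([
  {"jaw": 0.8,"dx": 0,"dy": 0,"dz": 0,"twist": 0},
  {"jaw": 0.8,"dx": 0,"dy": 0,"dz": 0,"twist": 0},
  {"jaw": 0.8,"dx": 0,"dy": 0,"dz": 0,"twist": -0.12},
  {"jaw": 0.8,"dx": 0,"dy": 0,"dz": 0,"twist": -0.12},
  {"jaw": 0.8,"dx": 0,"dy": 0,"dz": 0,"twist": -0.12},
  {"jaw": 0.8,"dx": 0,"dy": 0,"dz": 0,"twist": -0.12},
  {"jaw": 0.8,"dx": 0,"dy": 0,"dz": 0,"twist": -0.12},
  {"jaw": 0.8,"dx": 0,"dy": 0,"dz": 0,"twist": -0.12},
  {"jaw": 0.8,"dx": 0,"dy": 0,"dz": 0,"twist": -0.12},
  {"jaw": 0.8,"dx": 0,"dy": 0,"dz": 0,"twist": -0.12},
  {"jaw": 0.8,"dx": 0,"dy": 0,"dz": 0,"twist": -0.12},
  {"jaw": 0.8,"dx": 0,"dy": 0,"dz": 0,"twist": -0.12},
])

```text
t: 8.38
eef_pos: [0.514, 0.4005, 0.0671]
ee_rot: [3.141, -0.0, -0.366]
force: [0.3, 0.7, 0.2]
width: 0.0788
gripper_force: 0.0
```

move_arm([
  {"jaw": 0.8,"dx": 0,"dy": 0,"dz": 0,"twist": -0.12},
  {"jaw": 0.8,"dx": 0,"dy": 0,"dz": 0,"twist": -0.12},
  {"jaw": -1,"dx": 0,"dy": 0,"dz": 0,"twist": -0.06},
  {"jaw": -1,"dx": 0,"dy": 0,"dz": 0,"twist": 0},
  {"jaw": -1,"dx": 0,"dy": 0,"dz": 0,"twist": 0},
  {"jaw": -1,"dx": 0,"dy": 0,"dz": 0,"twist": 0},
  {"jaw": -1,"dx": 0,"dy": 0,"dz": 0,"twist": 0},
  {"jaw": -1,"dx": 0,"dy": 0,"dz": 0,"twist": 0},
], force=20)

```text
t: 9.05
eef_pos: [0.514, 0.4006, 0.0671]
ee_rot: [-3.142, 0.0, -0.073]
force: [-0.3, -0.4, 0.6]
width: 0.0592
gripper_force: 20.0
```

move_arm([
  {"jaw": -1,"dx": 0,"dy": 0,"dz": -0.012,"twist": 0.125},
  {"jaw": -1,"dx": 0,"dy": 0,"dz": -0.012,"twist": 0.125},
  {"jaw": -1,"dx": 0,"dy": 0,"dz": -0.012,"twist": 0.125},
  {"jaw": -1,"dx": 0,"dy": 0,"dz": -0.012,"twist": 0.125},
  {"jaw": -1,"dx": 0,"dy": 0,"dz": -0.012,"twist": 0.125},
  {"jaw": -1,"dx": 0,"dy": 0,"dz": -0.012,"twist": 0.125},
  {"jaw": -1,"dx": 0,"dy": 0,"dz": -0.012,"twist": 0.125},
  {"jaw": -1,"dx": 0,"dy": 0,"dz": -0.012,"twist": 0.125},
  {"jaw": -1,"dx": 0,"dy": 0,"dz": -0.012,"twist": 0.125},
  {"jaw": -1,"dx": 0,"dy": 0,"dz": -0.012,"twist": 0.125},
  {"jaw": -1,"dx": 0,"dy": 0,"dz": -0.012,"twist": 0.125},
  {"jaw": -1,"dx": 0,"dy": 0,"dz": 0,"twist": 0.125},
])

```text
t: 10.05
eef_pos: [0.5147, 0.4013, 0.2019]
ee_rot: [-3.139, 0.003, -1.578]
force: [0.3, 0.9, 0.0]
width: 0.0589
gripper_force: 20.0
```

move_arm([
  {"jaw": -1,"dx": 0.03,"dy": 0,"dz": 0,"twist": 0},
  {"jaw": -1,"dx": 0.041,"dy": 0,"dz": 0,"twist": 0},
  {"jaw": -1,"dx": 0.041,"dy": 0,"dz": 0,"twist": 0},
  {"jaw": -1,"dx": 0.041,"dy": 0,"dz": 0,"twist": 0},
  {"jaw": -1,"dx": 0.041,"dy": 0,"dz": 0,"twist": 0},
  {"jaw": -1,"dx": 0.041,"dy": 0,"dz": 0,"twist": 0},
  {"jaw": -1,"dx": 0.041,"dy": 0,"dz": 0,"twist": 0},
  {"jaw": -1,"dx": 0.041,"dy": 0,"dz": 0,"twist": 0},
  {"jaw": -1,"dx": 0.041,"dy": 0,"dz": 0,"twist": 0},
  {"jaw": -1,"dx": 0.041,"dy": 0,"dz": 0,"twist": 0},
  {"jaw": -1,"dx": 0.03,"dy": 0,"dz": 0,"twist": 0},
  {"jaw": -1,"dx": 0.02,"dy": 0,"dz": 0,"twist": 0},
])

```text
t: 11.05
eef_pos: [0.5127, -0.0512, 0.1992]
ee_rot: [3.141, -0.0, -1.574]
force: [0.9, 0.1, -1.0]
width: 0.0591
gripper_force: 20.0
```

Run:
```python
from h import *
look("wrist",["stage_top","tab_top","backing_disc"]); s=arm.get_state(); print(s["eef_pos"],s["ee_rot"],s["width"])
i=arm.camera_info("wrist"); im=arm.grab_frame("wrist")
cv2.imwrite("pics/w4.png",im)
print("stage pred px",proj(i,[.501,-.129,.036]))
```

```text
wrist stage_top pin [([0.4983, -0.1357, 0.0398], 0.59)] fit(xy,area ratio,score) [([0.5007, -0.1231], 4.13, 0.93)]
wrist tab_top pin [] fit(xy,area ratio,score) None
wrist backing_disc pin [([0.5137, -0.0512, 0.1283], 0.82)] fit(xy,area ratio,score) [([0.5133, 0.0077], 2.58, 0.82)]
[ 0.51357121 -0.04788548  0.19916112] [-3.14152226e+00  1.19585961e-04 -1.57179942e+00] 0.05922559262578079
stage pred px [[336.90636309 110.55525168]]
```

View pics/w4.png

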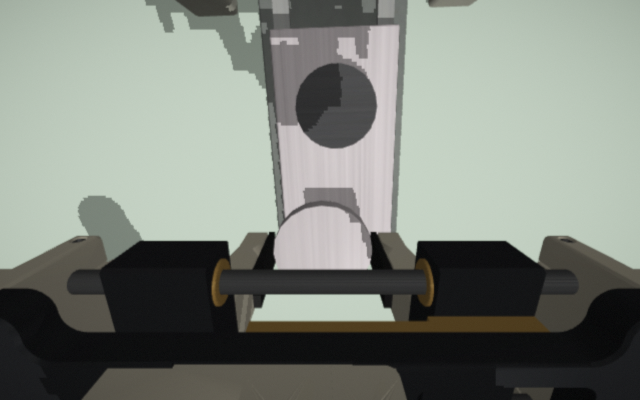

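The stage is clear at (336,106), the disc is held at about (323,240), and the prediction was (337,110). I'll fit the dark circle precisely.

```bash
cat >> h.py <<'E'
def stagefit(im,i):
    m=np.zeros((400,640),np.uint8); m[50:170,285:390]=(im.max(2)<100)[50:170,285:390]
    m=cv2.morphologyEx(m,cv2.MORPH_OPEN,np.ones((7,7)))
    n,l,st,_=cv2.connectedComponentsWithStats(m); k=1+st[1:,4].argmax()
    print("bbox",st[k]); return fit(i,l==k,.036,.008,.028)
E
python3 - <<'E'
from h import *
i=arm.camera_info("wrist"); im=arm.grab_frame("wrist"); print(stagefit(im,i))
for a,b in (((275,40),(285,228)),((398,40),(393,228))): # carriage edges at top face
    print(ray(i,*a,.028),ray(i,*b,.028))
for v in (40,60,170,200,225):
    g=im[v].max(1).astype(int); print(v,g[262:295:2],g[385:410:2])
E
```

```text
bbox [ 296   63   80   84 5359]
(array([ 0.50240006, -0.13210059]), 0.9679875976785892)
[ 0.55407361 -0.18605259  0.028     ] [ 0.55291998 -0.01256322  0.028     ]
[ 0.44961947 -0.18583697  0.028     ] [ 0.44090274 -0.01238037  0.028     ]
40 [ 70  72  72  72 110 188 196 196 193 187 172 181 198 198 198 196 192] [205 202 198 203 202 198 192 116 119 118 150 203 203]
60 [129  71  74  74  74  98 121 127 127 123 121 125 127 126 127 129 126] [206 202 200 205 203 198 177 123 120 123 201 204 206]
170 [211 211 212 212 211 185 103 121 120 103 192 202 198 198 196 199 204] [206 211 208 205 155 131 130 170 211 210 211 212 210]
200 [212 211 211 211 211 212 195 104 120 120  88 180 203 200 202 200 200] [209 209 209 180 125 124 160 211 211 210 211 210 211]
225 [211 211 212 211 211 211 211 210 131  96 157 198 197 198 198 199 201] [210 210 206 118 122 129 207 211 212 211 211 210 212]
```

Run:
```python
from h import *
i=arm.camera_info("wrist"); im=arm.grab_frame("wrist"); p=np.mean([arm.get_state()["eef_pos"]],0); print(p)
g=cv2.cvtColor(im,cv2.COLOR_BGR2GRAY).astype(int); print(g[185:225:1,324], )
zt=p[2]-.057
print("pred far top edge",proj(i,[p[0],p[1]-.03,zt]),"bottom",proj(i,[p[0],p[1]-.03,zt-.01]))
print("3mm more",proj(i,[p[0],p[1]-.033,zt]))
T=np.array(i["extrinsics"]);print("cam rel tcp",T[:3,3]-p)
```

```text
[ 0.51360718 -0.04751715  0.19914392]
[197 195 172 127 120 120 120 120 120 121 119 119 119 118 118 110  92  84
  85  89 113 163 194 196 196 196 195 195 196 196 195 197 196 197 197 197
 197 197 197 197]
pred far top edge [[323.10762596 204.39576984]] bottom [[323.07025449 199.04758118]]
3mm more [[323.10439102 199.42041386]]
cam rel tcp [ 0.00030985 -0.08168322  0.09333439]
```

The wrist camera sits 82 mm towards −y from the tool and might hit the bridge head, so I'll turn the tool by about 165° before going to the stage.

move_arm([
  {"jaw": -1,"dx": 0,"dy": 0,"dz": 0,"twist": 0.12},
  {"jaw": -1,"dx": 0,"dy": 0,"dz": 0,"twist": 0.12},
  {"jaw": -1,"dx": 0,"dy": 0,"dz": 0,"twist": 0.12},
  {"jaw": -1,"dx": 0,"dy": 0,"dz": 0,"twist": 0.12},
  {"jaw": -1,"dx": 0,"dy": 0,"dz": 0,"twist": 0.12},
  {"jaw": -1,"dx": 0,"dy": 0,"dz": 0,"twist": 0.12},
  {"jaw": -1,"dx": 0,"dy": 0,"dz": 0,"twist": 0.12},
  {"jaw": -1,"dx": 0,"dy": 0,"dz": 0,"twist": 0.12},
  {"jaw": -1,"dx": 0,"dy": 0,"dz": 0,"twist": 0.12},
  {"jaw": -1,"dx": 0,"dy": 0,"dz": 0,"twist": 0.12},
  {"jaw": -1,"dx": 0,"dy": 0,"dz": 0,"twist": 0.12},
  {"jaw": -1,"dx": 0,"dy": 0,"dz": 0,"twist": 0.12},
])

```text
t: 12.5
eef_pos: [0.5136, -0.0476, 0.1991]
ee_rot: [3.142, 0.0, -3.017]
force: [-0.1, -0.6, -1.6]
width: 0.0592
gripper_force: 20.0
```

move_arm([
  {"jaw": -1,"dx": 0,"dy": 0,"dz": 0,"twist": 0.12},
  {"jaw": -1,"dx": 0,"dy": 0,"dz": 0,"twist": 0.12},
  {"jaw": -1,"dx": 0,"dy": 0,"dz": 0,"twist": 0.12},
  {"jaw": -1,"dx": 0,"dy": 0,"dz": 0,"twist": 0.12},
  {"jaw": -1,"dx": 0,"dy": 0,"dz": 0,"twist": 0.12},
  {"jaw": -1,"dx": 0,"dy": 0,"dz": 0,"twist": 0.12},
  {"jaw": -1,"dx": 0,"dy": 0,"dz": 0,"twist": 0.12},
  {"jaw": -1,"dx": 0,"dy": 0,"dz": 0,"twist": 0.12},
  {"jaw": -1,"dx": 0,"dy": 0,"dz": 0,"twist": 0.12},
  {"jaw": -1,"dx": 0,"dy": 0,"dz": 0,"twist": 0.12},
  {"jaw": -1,"dx": 0,"dy": 0,"dz": 0,"twist": 0.12},
  {"jaw": -1,"dx": 0,"dy": 0,"dz": 0,"twist": 0.12},
])

```text
t: 13.5
eef_pos: [0.5182, -0.0691, 0.1979]
ee_rot: [3.137, -0.043, 1.87]
force: [-0.2, 0.3, -1.1]
width: 0.0591
gripper_force: 20.0
```

```bash
cat >> h.py <<'E'
def togo(tx,ty):
    "tool-axis shift to world xy target"
    s=arm.get_state(); p=s["eef_pos"]; y=s["ee_rot"][2]; d=np.array([tx,ty])-p[:2]
    print("tcp",p.round(4),"yaw",round(y,3),"q6",round(s["q"][5],2),"F",s["force"].round(1),"w",round(s["width"],4),"dx",round(d@[np.cos(y),np.sin(y)],4),"dy",round(d@[np.sin(y),-np.cos(y)],4))
E
python3 - <<'E'
from h import *
togo(.5024,-.1323)
E
```

```text
tcp [ 0.5182 -0.0691  0.1979] yaw 1.87 q6 -3.03 F [-0.2  0.3 -1.1] w 0.0591 dx -0.0557 dy -0.0338
```

move_arm([
  {"jaw": -1,"dx": 0,"dy": 0,"dz": 0,"twist": -0.12},
  {"jaw": -1,"dx": 0,"dy": 0,"dz": 0,"twist": -0.12},
  {"jaw": -1,"dx": 0,"dy": 0,"dz": 0,"twist": -0.06},
  {"jaw": -1,"dx": 0,"dy": 0,"dz": 0,"twist": 0},
  {"jaw": -1,"dx": 0,"dy": 0,"dz": 0,"twist": 0},
])

```text
t: 13.92
eef_pos: [0.5184, -0.0712, 0.1976]
ee_rot: [3.125, -0.04, 2.16]
force: [0.2, 0.5, -0.6]
width: 0.0594
gripper_force: 20.0
```

Run:
```python
from h import *
togo(.5024,-.1323); s=arm.get_state(); print(s["q"].round(3),s["ee_rot"])
```

```text
tcp [ 0.5184 -0.0712  0.1976] yaw 2.16 q6 -2.73 F [ 0.2  0.5 -0.6] w 0.0594 dx -0.0419 dy -0.0473
[ 0.211  0.202 -0.42  -0.053 -0.949 -2.732] [ 3.12479435 -0.0397187   2.1601757 ]
```

The turn ran into the last joint's limit and left a small tilt of about 2.4°. With the closing axis along world x that tilt does no harm. Next I'll check from the side whether the wrist camera has a body at all.

Run:
```python
from h import *
i=arm.camera_info("side"); w=np.array(arm.camera_info("wrist")["extrinsics"])[:3,3]
im=arm.grab_frame("side"); u=proj(i,w)[0]; t=proj(i,arm.get_state()["eef_pos"])[0]; print(u,t)
c=im[max(0,int(t[1])-130):int(t[1])+70,int(t[0])-130:int(t[0])+130]
cv2.imwrite("pics/s5.png",cv2.resize(c,None,fx=3,fy=3)); print((u-[int(t[0])-130,max(0,int(t[1])-130)])*3)
```

```text
[366.78345613  78.93008787] [346.88639701 109.31433299]
[452.35036838 236.79026362]
```

View pics/s5.png

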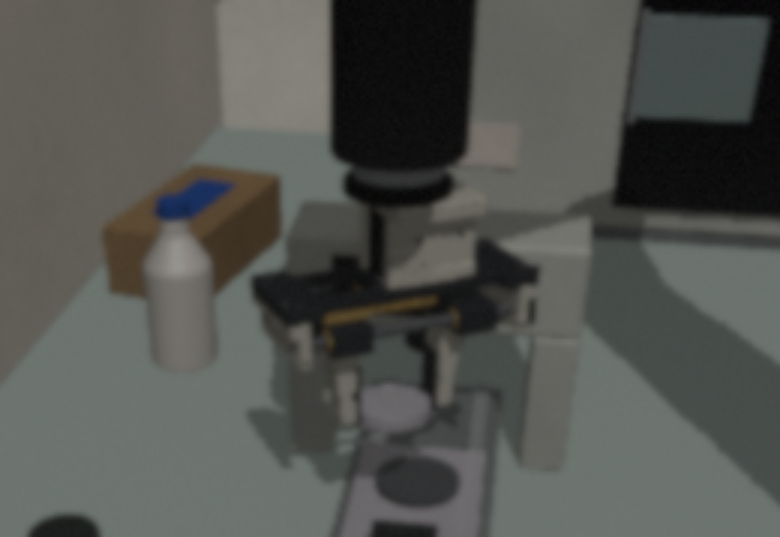

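There is a bracket at the camera's position, about (450,237) in the crop, so the flip is needed. I'll reach it from the other side of the last joint's range.

move_arm([
  {"jaw": -1,"dx": 0,"dy": 0,"dz": 0,"twist": -0.124},
  {"jaw": -1,"dx": 0,"dy": 0,"dz": 0,"twist": -0.124},
  {"jaw": -1,"dx": 0,"dy": 0,"dz": 0,"twist": -0.124},
  {"jaw": -1,"dx": 0,"dy": 0,"dz": 0,"twist": -0.124},
  {"jaw": -1,"dx": 0,"dy": 0,"dz": 0,"twist": -0.124},
  {"jaw": -1,"dx": 0,"dy": 0,"dz": 0,"twist": -0.124},
  {"jaw": -1,"dx": 0,"dy": 0,"dz": 0,"twist": -0.124},
  {"jaw": -1,"dx": 0,"dy": 0,"dz": 0,"twist": -0.124},
  {"jaw": -1,"dx": 0,"dy": 0,"dz": 0,"twist": -0.124},
  {"jaw": -1,"dx": 0,"dy": 0,"dz": 0,"twist": -0.124},
  {"jaw": -1,"dx": 0,"dy": 0,"dz": 0,"twist": -0.124},
  {"jaw": -1,"dx": 0,"dy": 0,"dz": 0,"twist": -0.124},
])

```text
t: 14.97
eef_pos: [0.5184, -0.0714, 0.1977]
ee_rot: [3.101, 0.014, -2.63]
force: [-0.7, 0.9, -1.0]
width: 0.059
gripper_force: 20.0
```

move_arm([
  {"jaw": -1,"dx": 0,"dy": 0,"dz": 0,"twist": -0.124},
  {"jaw": -1,"dx": 0,"dy": 0,"dz": 0,"twist": -0.124},
  {"jaw": -1,"dx": 0,"dy": 0,"dz": 0,"twist": -0.124},
  {"jaw": -1,"dx": 0,"dy": 0,"dz": 0,"twist": -0.124},
  {"jaw": -1,"dx": 0,"dy": 0,"dz": 0,"twist": -0.124},
  {"jaw": -1,"dx": 0,"dy": 0,"dz": 0,"twist": -0.124},
  {"jaw": -1,"dx": 0,"dy": 0,"dz": 0,"twist": -0.124},
  {"jaw": -1,"dx": 0,"dy": 0,"dz": 0,"twist": -0.124},
  {"jaw": -1,"dx": 0,"dy": 0,"dz": 0,"twist": -0.124},
  {"jaw": -1,"dx": 0,"dy": 0,"dz": 0,"twist": -0.124},
  {"jaw": -1,"dx": 0,"dy": 0,"dz": 0,"twist": -0.124},
  {"jaw": -1,"dx": 0,"dy": 0,"dz": 0,"twist": -0.124},
])

```text
t: 15.97
eef_pos: [0.5184, -0.0714, 0.1977]
ee_rot: [-3.131, 0.042, -1.141]
force: [0.9, -0.5, -2.0]
width: 0.0589
gripper_force: 20.0
```

move_arm([
  {"jaw": -1,"dx": 0,"dy": 0,"dz": 0,"twist": -0.124},
  {"jaw": -1,"dx": 0,"dy": 0,"dz": 0,"twist": -0.124},
  {"jaw": -1,"dx": 0,"dy": 0,"dz": 0,"twist": -0.124},
  {"jaw": -1,"dx": 0,"dy": 0,"dz": 0,"twist": -0.124},
  {"jaw": -1,"dx": 0,"dy": 0,"dz": 0,"twist": -0.124},
  {"jaw": -1,"dx": 0,"dy": 0,"dz": 0,"twist": -0.124},
  {"jaw": -1,"dx": 0,"dy": 0,"dz": 0,"twist": -0.124},
  {"jaw": -1,"dx": 0,"dy": 0,"dz": 0,"twist": -0.124},
  {"jaw": -1,"dx": 0,"dy": 0,"dz": 0,"twist": -0.124},
  {"jaw": -1,"dx": 0,"dy": 0,"dz": 0,"twist": -0.124},
  {"jaw": -1,"dx": 0,"dy": 0,"dz": 0,"twist": -0.124},
  {"jaw": -1,"dx": 0,"dy": 0,"dz": 0,"twist": -0.124},
])

```text
t: 16.97
eef_pos: [0.5183, -0.0713, 0.1977]
ee_rot: [-3.099, -0.007, 0.347]
force: [0.2, 0.6, -1.4]
width: 0.0591
gripper_force: 20.0
```

move_arm([
  {"jaw": -1,"dx": 0,"dy": 0,"dz": 0,"twist": -0.124},
  {"jaw": -1,"dx": 0,"dy": 0,"dz": 0,"twist": -0.124},
  {"jaw": -1,"dx": 0,"dy": 0,"dz": 0,"twist": -0.124},
  {"jaw": -1,"dx": 0,"dy": 0,"dz": 0,"twist": -0.124},
  {"jaw": -1,"dx": 0,"dy": 0,"dz": 0,"twist": -0.124},
  {"jaw": -1,"dx": 0,"dy": 0,"dz": 0,"twist": -0.124},
  {"jaw": -1,"dx": 0,"dy": 0,"dz": 0,"twist": -0.1},
  {"jaw": -1,"dx": 0,"dy": 0,"dz": 0,"twist": 0},
])

```text
t: 17.63
eef_pos: [0.5183, -0.0714, 0.1977]
ee_rot: [-3.118, -0.036, 1.189]
force: [0.1, 0.4, -1.4]
width: 0.0591
gripper_force: 20.0
```

```bash
cat >> h.py <<'E'
from scipy.spatial.transform import Rotation as Rn
def tip(tx,ty,L=.062,tz=None):
    "tool-axis shift bringing the point L ahead of the TCP to world (tx,ty[,tz])"
    s=arm.get_state(); R=Rn.from_euler("xyz",s["ee_rot"]).as_matrix(); g=s["eef_pos"]+L*R[:,2]
    d=np.array([tx,ty,g[2] if tz is None else tz])-g
    print("t",s["t"],"tcp",s["eef_pos"].round(4),"tip",g.round(4),"z",R[:,2].round(3),"rot",s["ee_rot"].round(3),"q",s["q"].round(2),"F",s["force"].round(1),"w",round(s["width"],4),"shift",(R.T@d).round(4))
E
python3 - <<'E'
from h import *
look("wrist",["stage_top"],"w6"); tip(.5024,-.1325)
E
```

```text
wrist stage_top pin [] fit(xy,area ratio,score) [([0.5015, -0.037], 3.07, 0.9)]
t 17.7833 tcp [ 0.5184 -0.0715  0.1977] tip [ 0.5179 -0.0688  0.1357] z [-0.008  0.042 -0.999] rot [-3.118 -0.036  1.182] q [ 0.21  0.2  -0.42 -0.05 -0.95  2.57] F [ 0.5 -0.4 -0.8] w 0.059 shift [-0.0647  0.0098 -0.0026]
```

move_arm([
  {"jaw": -1,"dx": 0,"dy": 0,"dz": 0,"twist": -0.1},
  {"jaw": -1,"dx": 0,"dy": 0,"dz": 0,"twist": -0.1},
  {"jaw": -1,"dx": -0.023,"dy": -0.001,"dz": 0,"twist": 0},
  {"jaw": -1,"dx": -0.023,"dy": -0.001,"dz": 0,"twist": 0},
  {"jaw": -1,"dx": -0.023,"dy": -0.001,"dz": 0,"twist": 0},
  {"jaw": -1,"dx": 0,"dy": 0,"dz": 0.025,"twist": 0},
  {"jaw": -1,"dx": 0,"dy": 0,"dz": 0.025,"twist": 0},
  {"jaw": -1,"dx": 0,"dy": 0,"dz": 0.02,"twist": 0},
  {"jaw": -1,"dx": 0,"dy": 0,"dz": 0.01,"twist": 0},
  {"jaw": -1,"dx": 0,"dy": 0,"dz": 0,"twist": 0},
])

```text
t: 18.62
eef_pos: [0.5008, -0.1355, 0.1129]
ee_rot: [-3.122, -0.039, 1.383]
force: [-0.4, 0.1, -1.5]
width: 0.0593
gripper_force: 20.0
```

Run:
```python
from h import *
cv2.imwrite("pics/w7.png",arm.grab_frame("wrist"));tip(.5024,-.1325)
i=arm.camera_info("wrist"); t=np.linspace(0,2*np.pi,9)[:-1]
print(proj(i,np.c_[.5024+.036*np.cos(t),-.1325+.036*np.sin(t),0*t+.036]).round())
```

```text
t 18.6667 tcp [ 0.5017 -0.1355  0.1144] tip [ 0.5011 -0.1329  0.0525] z [-0.01   0.042 -0.999] rot [-3.124 -0.039  1.384] q [ 0.09  0.31 -0.51 -0.06 -0.76  2.91] F [ 0.8  0.1 -0.5] w 0.0591 shift [0.0007 0.0012 0.    ]
[[377. 227.]
 [355. 194.]
 [314. 185.]
 [279. 207.]
 [273. 245.]
 [295. 275.]
 [333. 282.]
 [367. 263.]]
```

View pics/w7.png

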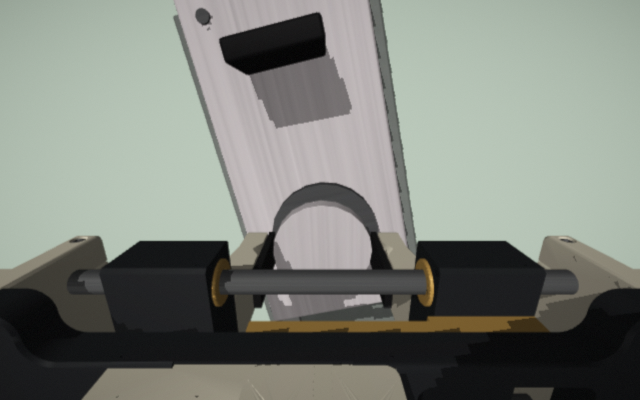

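The stage rim shows around the disc, with its top at row 184 and sides at columns 273–378, matching the prediction. The disc is centred to about 1 mm, so I set it down.

move_arm([
  {"jaw": -1,"dx": 0.0003,"dy": 0.0012,"dz": 0.005,"twist": 0},
  {"jaw": -1,"dx": 0,"dy": 0,"dz": 0.003,"twist": 0},
  {"jaw": -1,"dx": 0,"dy": 0,"dz": 0.001,"twist": 0},
  {"jaw": -1,"dx": 0,"dy": 0,"dz": 0,"twist": 0},
])

```text
t: 19.0
eef_pos: [0.5034, -0.135, 0.1063]
ee_rot: [-3.127, -0.04, 1.386]
force: [0.2, 0.5, -1.8]
width: 0.0597
gripper_force: 20.0
```

move_arm([
  {"jaw": -1,"dx": 0,"dy": 0,"dz": 0.001,"twist": 0},
  {"jaw": -1,"dx": 0,"dy": 0,"dz": 0.001,"twist": 0},
  {"jaw": -1,"dx": 0,"dy": 0,"dz": 0,"twist": 0},
])

```text
t: 19.25
eef_pos: [0.5033, -0.135, 0.1041]
ee_rot: [-3.126, -0.04, 1.386]
force: [-0.7, 0.9, -0.7]
width: 0.0592
gripper_force: 20.0
```

move_arm([
  {"jaw": -1,"dx": 0,"dy": 0,"dz": 0.001,"twist": 0},
  {"jaw": -1,"dx": 0,"dy": 0,"dz": 0,"twist": 0},
])

```text
t: 19.42
eef_pos: [0.5034, -0.1349, 0.1034]
ee_rot: [-3.126, -0.04, 1.386]
force: [-1.3, 0.6, 4.5]
width: 0.0589
gripper_force: 20.0
```

move_arm([
  {"jaw": -1,"dx": 0,"dy": 0,"dz": 0.001,"twist": 0},
  {"jaw": -1,"dx": 0,"dy": 0,"dz": 0,"twist": 0},
])

```text
t: 19.58
eef_pos: [0.5034, -0.1349, 0.1028]
ee_rot: [-3.127, -0.04, 1.386]
force: [-3.5, 2.6, 7.9]
width: 0.0597
gripper_force: 20.0
```

Contact is confirmed. I release, rise and head for the filter disc.

move_arm([
  {"jaw": 1,"dx": 0,"dy": 0,"dz": 0,"twist": 0},
  {"jaw": 1,"dx": 0,"dy": 0,"dz": 0,"twist": 0},
  {"jaw": 1,"dx": 0,"dy": 0,"dz": 0,"twist": 0},
  {"jaw": 1,"dx": 0,"dy": 0,"dz": -0.01,"twist": 0},
  {"jaw": 1,"dx": 0,"dy": 0,"dz": -0.03,"twist": 0},
  {"jaw": 1,"dx": 0,"dy": 0,"dz": -0.03,"twist": 0},
  {"jaw": 1,"dx": 0,"dy": 0,"dz": -0.03,"twist": 0},
  {"jaw": 1,"dx": 0.033,"dy": 0.012,"dz": 0,"twist": 0},
  {"jaw": 1,"dx": 0,"dy": 0,"dz": 0,"twist": 0},
])

```text
t: 20.33
eef_pos: [0.5252, -0.107, 0.2063]
ee_rot: [-3.133, -0.042, 1.386]
force: [0.6, 0.6, -0.3]
width: 0.0875
gripper_force: 0.0
```

Run:
```python
from h import *
look("wrist",["backing_disc","stage_top"],"w8",z={"backing_disc":.036});tip(.6455,.1255)
look("wrist",["filter_disc"])
```

```text
wrist backing_disc pin [([0.4995, -0.1322, 0.0347], 0.85)] fit(xy,area ratio,score) [([0.5033, -0.1331], 1.0, 0.85)]
wrist stage_top pin [([0.5002, -0.0126, 0.0647], 0.3), ([0.5059, -0.2501, 0.0024], 0.3)] fit(xy,area ratio,score) [([0.5025, -0.056], 4.53, 0.8)]
t 20.5833 tcp [ 0.5212 -0.1092  0.2026] tip [ 0.5207 -0.1066  0.1407] z [-0.009  0.042 -0.999] rot [-3.125 -0.04   1.386] q [ 0.13  0.21 -0.39 -0.05 -0.97  2.85] F [ 0.5 -0.7  0.6] w 0.0876 shift [0.2509 0.0801 0.0087]
wrist filter_disc pin [] fit(xy,area ratio,score) []
```

View pics/w8.png

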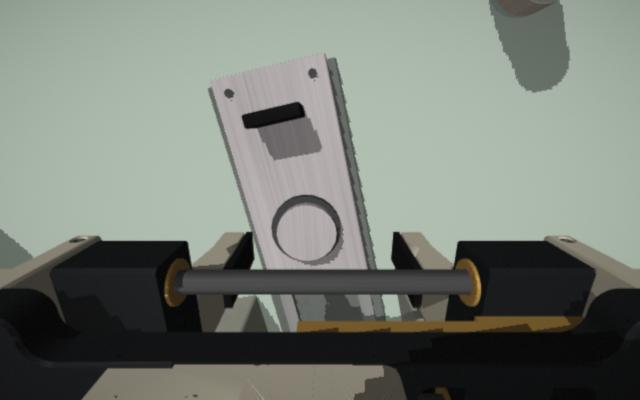

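The backing disc sits centred in the stage's dark ring at about (306,230). On to the filter.

move_arm([
  {"jaw": 1,"dx": 0.034,"dy": 0.0114,"dz": 0,"twist": 0},
  {"jaw": 1,"dx": 0.034,"dy": 0.0114,"dz": 0,"twist": 0},
  {"jaw": 1,"dx": 0.034,"dy": 0.0114,"dz": 0,"twist": 0},
  {"jaw": 1,"dx": 0.034,"dy": 0.0114,"dz": 0,"twist": 0},
  {"jaw": 1,"dx": 0.034,"dy": 0.0114,"dz": 0,"twist": 0},
  {"jaw": 1,"dx": 0.034,"dy": 0.0114,"dz": 0,"twist": 0},
  {"jaw": 1,"dx": 0.034,"dy": 0.0114,"dz": 0,"twist": 0},
  {"jaw": 1,"dx": 0,"dy": 0,"dz": 0.005,"twist": -0.1},
  {"jaw": 1,"dx": 0,"dy": 0,"dz": 0.005,"twist": -0.1},
  {"jaw": 1,"dx": 0,"dy": 0,"dz": 0.005,"twist": -0.1},
  {"jaw": 1,"dx": 0,"dy": 0,"dz": 0.005,"twist": -0.1},
  {"jaw": 1,"dx": 0,"dy": 0,"dz": 0,"twist": 0},
])

```text
t: 21.73
eef_pos: [0.6432, 0.1106, 0.1897]
ee_rot: [-3.14, -0.043, 1.79]
force: [-0.8, 0.5, 0.3]
width: 0.0874
gripper_force: 0.0
```

Run:
```python
from h import *
look("wrist",["filter_disc","jar","cover_disc"],"w9");tip(.6455,.1255,.064,.002)
```

```text
wrist filter_disc pin [([0.6451, 0.1253, -0.0011], 0.96), ([0.7411, 0.0569, 0.0004], 0.55)] fit(xy,area ratio,score) [([0.6456, 0.1244], 0.98, 0.95)]
wrist jar pin [([0.7409, 0.0584, -0.0029], 0.8)] fit(xy,area ratio,score) None
wrist cover_disc pin [([0.4578, 0.1646, -0.0011], 0.85)] fit(xy,area ratio,score) [([0.4598, 0.1605], 0.95, 0.76)]
t 22.0333 tcp [0.6441 0.1109 0.1918] tip [0.6436 0.1136 0.1279] z [-0.007  0.043 -0.999] rot [ 3.14  -0.043  1.784] q [ 0.45  0.4  -0.15 -0.05 -1.01  2.93] F [ 0.7 -0.7  0. ] w 0.0876 shift [0.0058 0.0042 0.1262]
```

move_arm([
  {"jaw": 1,"dx": 0.0052,"dy": 0.0042,"dz": 0.03,"twist": 0},
  {"jaw": 1,"dx": 0,"dy": 0,"dz": 0.035,"twist": 0},
  {"jaw": 1,"dx": 0,"dy": 0,"dz": 0.03,"twist": 0},
  {"jaw": 1,"dx": 0,"dy": 0,"dz": 0.015,"twist": 0},
  {"jaw": 1,"dx": 0,"dy": 0,"dz": 0.008,"twist": 0},
  {"jaw": 1,"dx": 0,"dy": 0,"dz": 0.006,"twist": 0},
  {"jaw": 1,"dx": 0,"dy": 0,"dz": 0,"twist": 0},
  {"jaw": 1,"dx": 0,"dy": 0,"dz": 0,"twist": 0},
])

```text
t: 22.7
eef_pos: [0.6466, 0.1224, 0.0688]
ee_rot: [3.139, -0.043, 1.786]
force: [-0.7, 0.2, 0.1]
width: 0.0874
gripper_force: 0.0
```

Run:
```python
from h import *
tip(.6455,.1249,.064,.002); look("wrist",["filter_disc"])
```

```text
t 22.7 tcp [0.6466 0.1224 0.0688] tip [0.6461 0.1251 0.0048] z [-0.007  0.043 -0.999] rot [ 3.139 -0.043  1.786] q [ 0.46  0.54 -0.24 -0.06 -0.78  2.94] F [-0.7  0.2  0.1] w 0.0874 shift [-0.0002 -0.0007  0.0028]
wrist filter_disc pin [([0.6411, 0.1251, -0.0028], 0.61)] fit(xy,area ratio,score) [([0.6448, 0.1269], 0.84, 0.91)]
```

move_arm([
  {"jaw": -1,"dx": 0,"dy": 0,"dz": 0.0012,"twist": 0},
  {"jaw": -1,"dx": 0,"dy": 0,"dz": 0,"twist": 0},
  {"jaw": -1,"dx": 0,"dy": 0,"dz": 0,"twist": 0},
  {"jaw": -1,"dx": 0,"dy": 0,"dz": 0,"twist": 0},
  {"jaw": -1,"dx": 0,"dy": 0,"dz": 0,"twist": 0},
  {"jaw": -1,"dx": 0,"dy": 0,"dz": 0,"twist": 0},
  {"jaw": -1,"dx": 0,"dy": 0,"dz": 0,"twist": 0},
  {"jaw": -1,"dx": 0,"dy": 0,"dz": 0,"twist": 0},
], force=15)

```text
t: 23.52
eef_pos: [0.6459, 0.1223, 0.0665]
ee_rot: [3.14, -0.043, 1.786]
force: [-0.4, 0.1, 0.7]
width: 0.0474
gripper_force: 15.0
```

move_arm([
  {"jaw": -1,"dx": 0,"dy": 0,"dz": -0.01,"twist": 0},
  {"jaw": -1,"dx": 0,"dy": 0,"dz": -0.03,"twist": 0},
  {"jaw": -1,"dx": 0,"dy": 0,"dz": -0.03,"twist": 0},
  {"jaw": -1,"dx": 0,"dy": 0,"dz": -0.03,"twist": 0.1},
  {"jaw": -1,"dx": 0,"dy": 0,"dz": -0.03,"twist": 0.1},
  {"jaw": -1,"dx": 0,"dy": 0,"dz": 0,"twist": 0.1},
  {"jaw": -1,"dx": 0,"dy": 0,"dz": 0,"twist": 0.1},
  {"jaw": -1,"dx": -0.02,"dy": -0.0116,"dz": 0,"twist": 0},
  {"jaw": -1,"dx": -0.035,"dy": -0.0116,"dz": 0,"twist": 0},
  {"jaw": -1,"dx": -0.035,"dy": -0.0116,"dz": 0,"twist": 0},
  {"jaw": -1,"dx": -0.035,"dy": -0.0116,"dz": 0,"twist": 0},
  {"jaw": -1,"dx": -0.035,"dy": -0.0116,"dz": 0,"twist": 0},
])

```text
t: 24.52
eef_pos: [0.5594, -0.0309, 0.1916]
ee_rot: [-3.127, -0.04, 1.386]
force: [1.1, 0.2, 0.4]
width: 0.0477
gripper_force: 15.0
```

move_arm([
  {"jaw": -1,"dx": -0.035,"dy": -0.0116,"dz": 0,"twist": 0},
  {"jaw": -1,"dx": -0.035,"dy": -0.0116,"dz": 0,"twist": 0},
  {"jaw": -1,"dx": -0.03,"dy": -0.0116,"dz": 0,"twist": 0},
  {"jaw": -1,"dx": -0.016,"dy": 0,"dz": 0.02,"twist": 0},
  {"jaw": -1,"dx": 0,"dy": 0,"dz": 0.03,"twist": 0},
  {"jaw": -1,"dx": 0,"dy": 0,"dz": 0.015,"twist": 0},
  {"jaw": -1,"dx": 0,"dy": 0,"dz": 0,"twist": 0},
  {"jaw": -1,"dx": 0,"dy": 0,"dz": 0,"twist": 0},
])

```text
t: 25.18
eef_pos: [0.5043, -0.1347, 0.1221]
ee_rot: [-3.125, -0.04, 1.386]
force: [-0.7, 0.1, -0.3]
width: 0.0472
gripper_force: 15.0
```

Run:
```python
from h import *
i=arm.camera_info("wrist");im=arm.grab_frame("wrist");cv2.imwrite("pics/w10.png",im); tip(.5033,-.1331,.067,.046)
t=np.linspace(0,2*np.pi,9)[:-1]
s=arm.get_state(); R=Rn.from_euler("xyz",s["ee_rot"]).as_matrix(); g=s["eef_pos"]+.067*R[:,2]
a=proj(i,np.c_[.5033+.03*np.cos(t),-.1331+.03*np.sin(t),0*t+.046]); print(a.round().tolist())
b=proj(i,np.c_[g[0]+.024*np.cos(t),g[1]+.024*np.sin(t),0*t+g[2]+.008]);print(b.round().tolist())
for q,c in((a,(0,0,255)),(b,(255,0,0))): cv2.ellipse(im,cv2.fitEllipse(q.astype(np.float32)),c,1)
cv2.imwrite("pics/w10o.png",cv2.resize(im[140:340,200:440],None,fx=3,fy=3))
```

```text
t 25.2333 tcp [ 0.5051 -0.1345  0.1229] tip [ 0.5046 -0.1317  0.056 ] z [-0.007  0.042 -0.999] rot [-3.127 -0.04   1.386] q [ 0.09  0.3  -0.5  -0.06 -0.78  2.91] F [-1.   0.4 -0.7] w 0.0471 shift [-0.002  -0.0009  0.0099]
[[366.0, 232.0], [348.0, 205.0], [313.0, 198.0], [284.0, 216.0], [279.0, 247.0], [298.0, 272.0], [330.0, 279.0], [358.0, 263.0]]
[[362.0, 243.0], [346.0, 219.0], [315.0, 213.0], [290.0, 228.0], [285.0, 256.0], [301.0, 278.0], [330.0, 284.0], [355.0, 270.0]]
```

View pics/w10o.png

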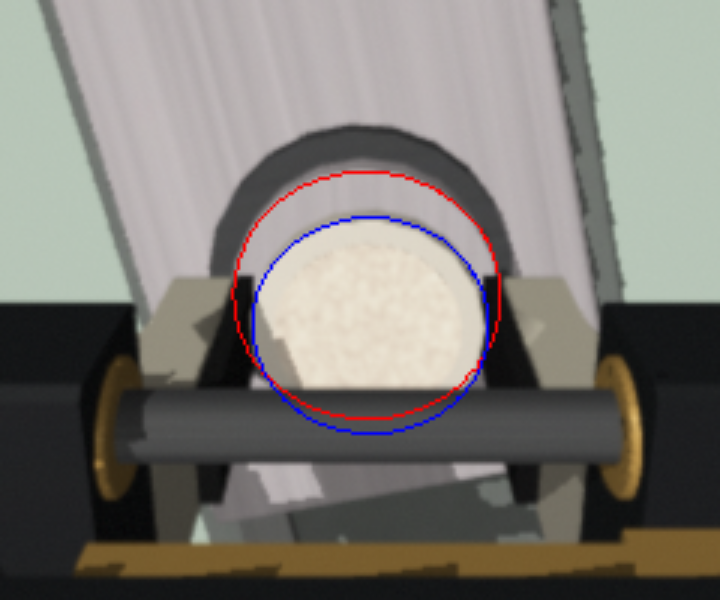

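The filter matches its predicted outline in blue, but the backing disc's far edge lies about 11 crop pixels above the red circle. I'll resolve that offset numerically.

Run:
```python
from h import *
i=arm.camera_info("wrist");im=arm.grab_frame("wrist"); g=cv2.cvtColor(im,cv2.COLOR_BGR2GRAY).astype(float)
tip(.5033,-.1331,.067,.046)
from scipy.optimize import least_squares
def edge(c,r,z,rng,pol,w=.006):
    # radial edge points: strongest gradient of sign pol going outward, around guess c
    out=[]
    for t in rng:
        rr=np.linspace(r-w,r+w,49); P=np.c_[c[0]+rr*np.cos(t),c[1]+rr*np.sin(t),0*rr+z]
        uv=proj(i,P).astype(np.float32); v=cv2.remap(g.astype(np.float32),uv[:,:1],uv[:,1:],cv2.INTER_LINEAR)[:,0]
        d=np.gradient(cv2.GaussianBlur(v[:,None],(1,9),0)[:,0])*pol; k=d[4:-4].argmax()+4
        if d[k]>1.5: out.append(P[k,:2])
    out=np.array(out); s=least_squares(lambda c:np.hypot(*(out-c).T)-r,c,loss="soft_l1",f_scale=.0005)
    return s.x.round(4),len(out),np.std(s.fun).round(5)
s=arm.get_state(); R=Rn.from_euler("xyz",s["ee_rot"]).as_matrix(); f=s["eef_pos"]+.067*R[:,2]
up=np.linspace(np.pi*.15,np.pi*.85,40)+(.18-.0)
print("stage",edge(np.array([.503,-.132]),.036,.036,up,1))
print("backing",edge(np.array([.503,-.132]),.030,.046,up,-1))
print("filter pred",f,edge(f[:2],.024,f[2]+.008,up,-1,.004))
```

```text
t 25.2833 tcp [ 0.5054 -0.1344  0.1233] tip [ 0.505  -0.1316  0.0563] z [-0.006  0.042 -0.999] rot [-3.128 -0.04   1.386] q [ 0.09  0.3  -0.5  -0.06 -0.78  2.91] F [ 0.8 -0.  -0.9] w 0.0473 shift [-0.0022 -0.0013  0.0103]
stage (array([ 0.5026, -0.131 ]), 40, np.float64(0.00022))
backing (array([ 0.5029, -0.1324]), 40, np.float64(0.00135))
filter pred [ 0.50500605 -0.13161471  0.05632895] (array([ 0.5047, -0.1323]), 40, np.float64(0.00033))
```

move_arm([
  {"jaw": -1,"dx": -0.0006,"dy": -0.0017,"dz": 0.005,"twist": 0},
  {"jaw": -1,"dx": 0,"dy": 0,"dz": 0.003,"twist": 0},
  {"jaw": -1,"dx": 0,"dy": 0,"dz": 0.001,"twist": 0},
  {"jaw": -1,"dx": 0,"dy": 0,"dz": 0,"twist": 0},
  {"jaw": -1,"dx": 0,"dy": 0,"dz": 0,"twist": 0},
])

```text
t: 25.7
eef_pos: [0.5027, -0.1344, 0.113]
ee_rot: [-3.126, -0.04, 1.386]
force: [0.3, -1.3, -0.1]
width: 0.0471
gripper_force: 15.0
```

move_arm([
  {"jaw": -1,"dx": 0,"dy": 0,"dz": 0.001,"twist": 0},
  {"jaw": -1,"dx": 0,"dy": 0,"dz": 0,"twist": 0},
])

```text
t: 25.87
eef_pos: [0.5028, -0.1344, 0.1125]
ee_rot: [-3.126, -0.04, 1.386]
force: [-2.0, 0.5, 6.9]
width: 0.0472
gripper_force: 15.4
```

move_arm([
  {"jaw": -1,"dx": 0,"dy": 0,"dz": 0.0007,"twist": 0},
  {"jaw": -1,"dx": 0,"dy": 0,"dz": 0,"twist": 0},
])

```text
t: 26.03
eef_pos: [0.5028, -0.1344, 0.1123]
ee_rot: [-3.127, -0.04, 1.386]
force: [-3.5, 1.5, 11.4]
width: 0.047
gripper_force: 18.4
```

move_arm([
  {"jaw": 1,"dx": 0,"dy": 0,"dz": 0,"twist": 0},
  {"jaw": 1,"dx": 0,"dy": 0,"dz": 0,"twist": 0},
  {"jaw": 1,"dx": 0,"dy": 0,"dz": 0,"twist": 0},
  {"jaw": 1,"dx": 0,"dy": 0,"dz": -0.01,"twist": 0},
  {"jaw": 1,"dx": 0,"dy": 0,"dz": -0.03,"twist": 0},
  {"jaw": 1,"dx": 0,"dy": 0,"dz": -0.03,"twist": 0},
  {"jaw": 1,"dx": 0,"dy": 0,"dz": -0.02,"twist": 0},
  {"jaw": 1,"dx": 0.03,"dy": 0,"dz": 0,"twist": 0},
  {"jaw": 1,"dx": 0,"dy": 0,"dz": 0,"twist": 0},
])

```text
t: 26.78
eef_pos: [0.5105, -0.1068, 0.2049]
ee_rot: [-3.131, -0.042, 1.386]
force: [0.5, -0.6, -0.1]
width: 0.0875
gripper_force: 0.0
```

Run:
```python
from h import *
look("wrist",["backing_disc","filter_disc"],"w11",z={"backing_disc":.036,"filter_disc":.046});tip(.4595,.161)
```

```text
wrist backing_disc pin [] fit(xy,area ratio,score) [([0.4956, -0.1239], 0.31, 0.62)]
wrist filter_disc pin [([0.507, -0.1329, 0.0435], 0.64)] fit(xy,area ratio,score) [([0.5081, -0.1336], 0.97, 0.98)]
t 27.0333 tcp [ 0.5085 -0.109   0.202 ] tip [ 0.5079 -0.1064  0.1401] z [-0.009  0.042 -0.999] rot [-3.125 -0.04   1.386] q [ 0.14  0.19 -0.42 -0.05 -0.96  2.85] F [-0.3 -1.4 -0.1] w 0.0873 shift [ 0.2537 -0.0966  0.0117]
```

move_arm([
  {"jaw": 1,"dx": 0.025,"dy": -0.013,"dz": 0,"twist": 0},
  {"jaw": 1,"dx": 0.035,"dy": -0.0135,"dz": 0,"twist": 0},
  {"jaw": 1,"dx": 0.035,"dy": -0.0135,"dz": 0,"twist": 0},
  {"jaw": 1,"dx": 0.035,"dy": -0.0135,"dz": 0,"twist": 0},
  {"jaw": 1,"dx": 0.035,"dy": -0.0135,"dz": 0,"twist": 0},
  {"jaw": 1,"dx": 0.035,"dy": -0.0135,"dz": 0,"twist": 0},
  {"jaw": 1,"dx": 0.035,"dy": -0.0135,"dz": 0,"twist": 0},
  {"jaw": 1,"dx": 0,"dy": 0,"dz": 0,"twist": 0},
  {"jaw": 1,"dx": 0,"dy": 0,"dz": 0,"twist": 0},
])

```text
t: 27.78
eef_pos: [0.4592, 0.1407, 0.213]
ee_rot: [-3.126, -0.04, 1.389]
force: [-0.8, -0.7, -0.8]
width: 0.0876
gripper_force: 0.0
```

Run:
```python
from h import *
look("wrist",["cover_disc"],"w12");tip(.4597,.161,.064,.003)
```

```text
wrist cover_disc pin [([0.458, 0.1636, -0.0011], 0.78)] fit(xy,area ratio,score) [([0.46, 0.16], 0.95, 0.57)]
t 27.9333 tcp [0.4596 0.1384 0.2128] tip [0.459  0.1411 0.1488] z [-0.009  0.042 -0.999] rot [-3.125 -0.039  1.385] q [ 0.68  0.11 -0.5  -0.05 -0.94  2.31] F [-0.3 -0.2 -1.1] w 0.0874 shift [ 0.014  -0.0006  0.1465]
```

View pics/w11.png

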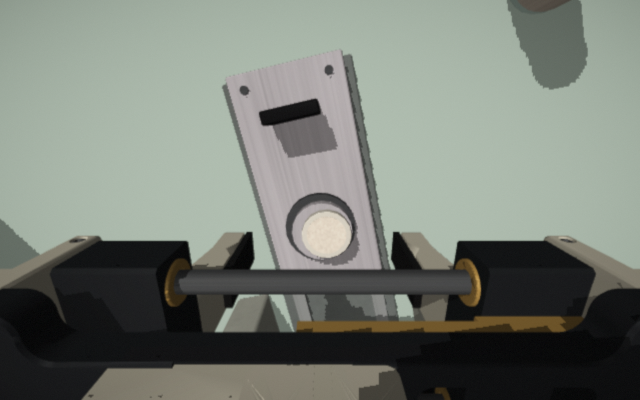

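The filter sits visibly off to the right of the backing disc, at about (327,234) against (320,228). I'll measure that from the saved picture.

```bash
cat >> h.py <<'E'
from scipy.optimize import least_squares
def edges(im,i,c,r,z,pol,w=.006,rng=np.linspace(0,2*np.pi,120),thr=2,draw=None):
    g=cv2.cvtColor(im,cv2.COLOR_BGR2GRAY).astype(np.float32); out=[]
    for t in rng:
        rr=np.linspace(r-w,r+w,49); P=np.c_[c[0]+rr*np.cos(t),c[1]+rr*np.sin(t),0*rr+z]
        uv=proj(i,P).astype(np.float32); v=cv2.remap(g,uv[:,:1],uv[:,1:],cv2.INTER_LINEAR)
        d=np.gradient(cv2.GaussianBlur(v,(1,7),0)[:,0])*pol; k=d[3:-3].argmax()+3
        if d[k]>thr: out.append(P[k,:2])
    out=np.array(out); s=least_squares(lambda c:np.hypot(*(out-c).T)-r,c,loss="soft_l1",f_scale=.0005)
    return s.x.round(4),len(out),np.std(s.fun).round(5)
E
python3 - <<'E'
from h import *
s=arm.get_state(); i=arm.camera_info("wrist"); T=np.array(i["extrinsics"])
W=np.eye(4); W[:3,:3]=Rn.from_euler("xyz",s["ee_rot"]).as_matrix(); W[:3,3]=s["eef_pos"]
V=np.eye(4); V[:3,:3]=Rn.from_euler("xyz",[-3.125,-.04,1.386]).as_matrix(); V[:3,3]=[.5085,-.109,.202]
j=dict(i,extrinsics=V@np.linalg.inv(W)@T)
im=cv2.imread("pics/w11.png")
c=np.array([.503,-.132])
up=np.linspace(.1*np.pi,.95*np.pi,60)+.18
print("stage",edges(im,j,c,.036,.036,1,rng=up)); print("backing bottom rim (+y half)",edges(im,j,c,.03,.036,-1,w=.004,rng=up))
print("backing top",edges(im,j,c,.03,.046,-1,w=.003))
print("filter top",edges(im,j,np.array([.507,-.133]),.024,.054,-1,w=.005))
c=im[180:280,270:380]; cv2.imwrite("pics/w11c.png",cv2.resize(c,None,fx=6,fy=6,interpolation=cv2.INTER_CUBIC))
E
```

```text
stage (array([ 0.4999, -0.1325]), 60, np.float64(0.0003))
backing bottom rim (+y half) (array([ 0.5011, -0.1349]), 57, np.float64(0.00057))
backing top (array([ 0.5009, -0.1331]), 120, np.float64(0.00064))
filter top (array([ 0.5058, -0.1342]), 120, np.float64(0.00139))
```

View pics/w11c.png

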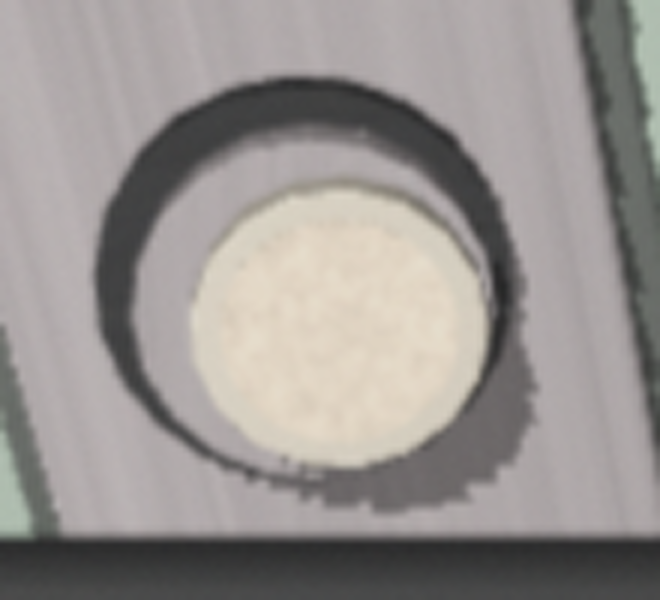

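The backing disc is centred on the stage, but the filter ended about 5 mm towards +x, dragged as I opened while still pressing down. I'll go back and recentre it with a light squeeze, keeping the fingertips clear of the backing disc.

move_arm([
  {"jaw": 1,"dx": -0.033,"dy": 0.0117,"dz": 0,"twist": 0},
  {"jaw": 1,"dx": -0.033,"dy": 0.0117,"dz": 0,"twist": 0},
  {"jaw": 1,"dx": -0.033,"dy": 0.0117,"dz": 0,"twist": 0},
  {"jaw": 1,"dx": -0.033,"dy": 0.0117,"dz": 0,"twist": 0},
  {"jaw": 1,"dx": -0.033,"dy": 0.0117,"dz": 0,"twist": 0},
  {"jaw": 1,"dx": -0.033,"dy": 0.0117,"dz": 0,"twist": 0},
  {"jaw": 1,"dx": -0.033,"dy": 0.0117,"dz": 0,"twist": 0},
  {"jaw": 1,"dx": -0.033,"dy": 0.0117,"dz": 0,"twist": 0},
  {"jaw": 1,"dx": 0,"dy": 0,"dz": 0.03,"twist": 0},
  {"jaw": 1,"dx": 0,"dy": 0,"dz": 0.03,"twist": 0},
  {"jaw": 1,"dx": 0,"dy": 0,"dz": 0.02,"twist": 0},
  {"jaw": 1,"dx": 0,"dy": 0,"dz": 0,"twist": 0},
])

```text
t: 28.93
eef_pos: [0.4991, -0.1356, 0.1171]
ee_rot: [-3.118, -0.039, 1.381]
force: [-0.6, 0.6, -0.4]
width: 0.0876
gripper_force: 0.0
```

move_arm([
  {"jaw": 1,"dx": 0,"dy": 0,"dz": 0,"twist": 0},
  {"jaw": 1,"dx": 0,"dy": 0,"dz": 0,"twist": 0},
])

```text
t: 29.1
eef_pos: [0.503, -0.1345, 0.1222]
ee_rot: [-3.127, -0.04, 1.385]
force: [0.3, 0.2, -0.3]
width: 0.0875
gripper_force: 0.0
```

Run:
```python
from h import *
i=arm.camera_info("wrist");im=arm.grab_frame("wrist");tip(.503,-.132,.066,.0485)
c=np.array([.503,-.132]);up=np.linspace(.1*np.pi,.9*np.pi,60)-.18
print("stage",edges(im,i,c,.036,.036,1,rng=up)); print("backing bottom",edges(im,i,c,.03,.036,-1,w=.004,rng=up))
print("filter top",edges(im,i,np.array([.507,-.133]),.024,.054,-1,w=.005,rng=up))
cv2.imwrite("pics/w13.png",im)
```

```text
t 29.15 tcp [ 0.5033 -0.1342  0.1226] tip [ 0.5029 -0.1314  0.0567] z [-0.006  0.042 -0.999] rot [-3.128 -0.04   1.386] q [ 0.09  0.29 -0.5  -0.06 -0.78  2.91] F [0.4 0.2 0.4] w 0.0873 shift [-0.0009  0.0003  0.0082]
stage (array([ 0.5022, -0.131 ]), 60, np.float64(0.0003))
backing bottom (array([ 0.5027, -0.1347]), 60, np.float64(0.00074))
filter top (array([ 0.5085, -0.1332]), 60, np.float64(0.00091))
```

move_arm([
  {"jaw": 0.6,"dx": -0.0012,"dy": -0.0002,"dz": 0.005,"twist": 0},
  {"jaw": 0.5,"dx": 0,"dy": 0,"dz": 0.003,"twist": 0},
  {"jaw": 0.4,"dx": 0,"dy": 0,"dz": 0,"twist": 0},
  {"jaw": 0.32,"dx": 0,"dy": 0,"dz": 0,"twist": 0},
  {"jaw": 0.25,"dx": 0,"dy": 0,"dz": 0,"twist": 0},
  {"jaw": 0.18,"dx": 0,"dy": 0,"dz": 0,"twist": 0},
  {"jaw": 0.14,"dx": 0,"dy": 0,"dz": 0,"twist": 0},
  {"jaw": 0.11,"dx": 0,"dy": 0,"dz": 0,"twist": 0},
  {"jaw": 0.08,"dx": 0,"dy": 0,"dz": 0,"twist": 0},
  {"jaw": 0.04,"dx": 0,"dy": 0,"dz": 0,"twist": 0},
  {"jaw": 0.04,"dx": 0,"dy": 0,"dz": 0,"twist": 0},
  {"jaw": 0.04,"dx": 0,"dy": 0,"dz": 0,"twist": 0},
], force=4)

```text
t: 30.15
eef_pos: [0.5021, -0.1345, 0.1133]
ee_rot: [-3.126, -0.04, 1.386]
force: [-0.1, 0.1, 0.9]
width: 0.0479
gripper_force: 4.0
```

Run:
```python
from h import *
tip(.5025,-.1318,.066,.0485)
```

```text
t 30.15 tcp [ 0.5021 -0.1345  0.1133] tip [ 0.5016 -0.1317  0.0473] z [-0.008  0.042 -0.999] rot [-3.126 -0.04   1.386] q [ 0.09  0.31 -0.51 -0.06 -0.76  2.91] F [-0.1  0.1  0.9] w 0.0479 shift [ 0.0001  0.0009 -0.0012]
```

move_arm([
  {"jaw": 0.04,"dx": 0,"dy": 0.0008,"dz": 0,"twist": 0},
  {"jaw": 0.04,"dx": 0,"dy": 0,"dz": 0,"twist": 0},
  {"jaw": 0.12,"dx": 0,"dy": 0,"dz": 0,"twist": 0},
  {"jaw": 0.25,"dx": 0,"dy": 0,"dz": 0,"twist": 0},
  {"jaw": 0.6,"dx": 0,"dy": 0,"dz": 0,"twist": 0},
  {"jaw": 1,"dx": 0,"dy": 0,"dz": -0.02,"twist": 0},
  {"jaw": 1,"dx": 0,"dy": 0,"dz": -0.03,"twist": 0},
  {"jaw": 1,"dx": 0.015,"dy": 0,"dz": -0.03,"twist": 0},
  {"jaw": 1,"dx": 0.015,"dy": 0,"dz": -0.01,"twist": 0},
  {"jaw": 1,"dx": 0,"dy": 0,"dz": 0,"twist": 0},
  {"jaw": 1,"dx": 0,"dy": 0,"dz": 0,"twist": 0},
])

```text
t: 31.07
eef_pos: [0.5092, -0.1086, 0.2048]
ee_rot: [-3.127, -0.041, 1.387]
force: [0.1, 0.9, -0.2]
width: 0.0871
gripper_force: 0.0
```

Run:
```python
from h import *
arm.grab_frame("wrist"); i=arm.camera_info("wrist");im=arm.grab_frame("wrist");tip(.4597,.161,.064,.003)
c=np.array([.503,-.132]);up=np.linspace(.1*np.pi,.9*np.pi,60)-.18
print("stage",edges(im,i,c,.036,.036,1,rng=up)); print("backing top",edges(im,i,c,.03,.046,-1,w=.003))
print("filter top",edges(im,i,c,.024,.054,-1,w=.005))
uv=proj(i,[.503,-.132,.046])[0].astype(int); c=im[uv[1]-50:uv[1]+50,uv[0]-55:uv[0]+55]; cv2.imwrite("pics/w14c.png",cv2.resize(c,None,fx=6,fy=6,interpolation=cv2.INTER_CUBIC))
```

```text
t 31.1667 tcp [ 0.5083 -0.1092  0.2033] tip [ 0.5077 -0.1065  0.1394] z [-0.01   0.042 -0.999] rot [-3.124 -0.04   1.386] q [ 0.14  0.19 -0.42 -0.05 -0.97  2.85] F [-0.7 -0.  -0.3] w 0.0872 shift [ 0.2484 -0.0938  0.148 ]
stage (array([ 0.5023, -0.1309]), 60, np.float64(0.00028))
backing top (array([ 0.5036, -0.1318]), 118, np.float64(0.00092))
filter top (array([ 0.5012, -0.1324]), 120, np.float64(0.00099))
```

View pics/w14c.png

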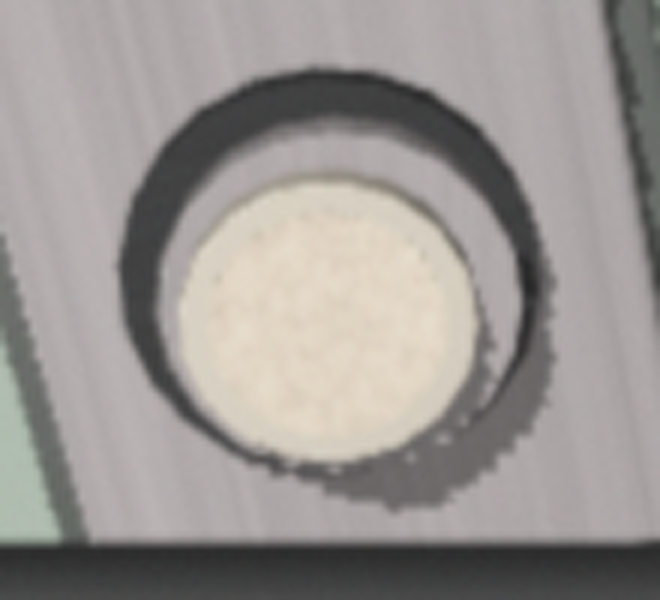

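Much better: the filter is now within about 2 mm of the backing disc and about 1 mm of the stage centre. Next is the cover.

move_arm([
  {"jaw": 1,"dx": 0.0355,"dy": -0.0134,"dz": 0,"twist": 0},
  {"jaw": 1,"dx": 0.0355,"dy": -0.0134,"dz": 0,"twist": 0},
  {"jaw": 1,"dx": 0.0355,"dy": -0.0134,"dz": 0,"twist": 0},
  {"jaw": 1,"dx": 0.0355,"dy": -0.0134,"dz": 0,"twist": 0},
  {"jaw": 1,"dx": 0.0355,"dy": -0.0134,"dz": 0,"twist": 0},
  {"jaw": 1,"dx": 0.0355,"dy": -0.0134,"dz": 0,"twist": 0},
  {"jaw": 1,"dx": 0.0355,"dy": -0.0134,"dz": 0,"twist": 0},
  {"jaw": 1,"dx": 0,"dy": 0,"dz": 0.03,"twist": 0},
  {"jaw": 1,"dx": 0,"dy": 0,"dz": 0.035,"twist": 0},
  {"jaw": 1,"dx": 0,"dy": 0,"dz": 0.03,"twist": 0},
  {"jaw": 1,"dx": 0,"dy": 0,"dz": 0.02,"twist": 0},
  {"jaw": 1,"dx": 0,"dy": 0,"dz": 0,"twist": 0},
])

```text
t: 32.17
eef_pos: [0.4588, 0.1549, 0.0959]
ee_rot: [-3.119, -0.033, 1.385]
force: [-0.8, -0.3, 0.2]
width: 0.0879
gripper_force: 0.0
```

move_arm([
  {"jaw": 1,"dx": 0,"dy": 0,"dz": 0,"twist": 0},
  {"jaw": 1,"dx": 0,"dy": 0,"dz": 0,"twist": 0},
])

```text
t: 32.33
eef_pos: [0.462, 0.157, 0.1013]
ee_rot: [-3.126, -0.04, 1.386]
force: [0.3, -0.2, 1.0]
width: 0.0878
gripper_force: 0.0
```

Run:
```python
from h import *
look("wrist",["cover_disc"]); tip(.4597,.1608,.066,.003)
i=arm.camera_info("wrist");im=arm.grab_frame("wrist")
print(edges(im,i,np.array([.4597,.161]),.018,.012,-1,w=.005,rng=np.linspace(.1*np.pi,.9*np.pi,60)-.18))
```

```text
wrist cover_disc pin [([0.4587, 0.1633, -0.0024], 0.65)] fit(xy,area ratio,score) [([0.4598, 0.1602], 0.94, 0.84)]
t 32.4833 tcp [0.4623 0.1574 0.1022] tip [0.4619 0.1603 0.0362] z [-0.006  0.044 -0.999] rot [-3.128 -0.042  1.386] q [ 0.71  0.27 -0.61 -0.06 -0.67  2.3 ] F [ 0.5 -0.1  0.9] w 0.0874 shift [-0.0013 -0.0018  0.0332]
(array([0.4596, 0.1602]), 52, np.float64(0.00029))
```

move_arm([
  {"jaw": 1,"dx": -0.0017,"dy": -0.0018,"dz": 0.015,"twist": 0},
  {"jaw": 1,"dx": 0,"dy": 0,"dz": 0.012,"twist": 0},
  {"jaw": 1,"dx": 0,"dy": 0,"dz": 0.0065,"twist": 0},
  {"jaw": 0.4,"dx": 0,"dy": 0,"dz": 0,"twist": 0},
  {"jaw": -1,"dx": 0,"dy": 0,"dz": 0,"twist": 0},
  {"jaw": -1,"dx": 0,"dy": 0,"dz": 0,"twist": 0},
  {"jaw": -1,"dx": 0,"dy": 0,"dz": 0,"twist": 0},
  {"jaw": -1,"dx": 0,"dy": 0,"dz": 0,"twist": 0},
  {"jaw": -1,"dx": 0,"dy": 0,"dz": 0,"twist": 0},
  {"jaw": -1,"dx": 0,"dy": 0,"dz": 0,"twist": 0},
  {"jaw": -1,"dx": 0,"dy": 0,"dz": 0,"twist": 0},
  {"jaw": -1,"dx": 0,"dy": 0,"dz": 0,"twist": 0},
], force=15)

```text
t: 33.53
eef_pos: [0.4592, 0.1572, 0.0674]
ee_rot: [-3.126, -0.04, 1.386]
force: [-0.1, 0.7, 1.2]
width: 0.0355
gripper_force: 15.0
```

Run:
```python
from h import *
tip(.5025,-.132,.066,.12)
```

```text
t 33.5333 tcp [0.4592 0.1572 0.0674] tip [0.4587 0.16   0.0014] z [-0.008  0.042 -0.999] rot [-3.126 -0.04   1.386] q [ 0.71  0.33 -0.64 -0.07 -0.58  2.3 ] F [-0.1  0.7  1.2] w 0.0355 shift [-0.274   0.0947 -0.1312]
```

move_arm([
  {"jaw": -1,"dx": 0,"dy": 0,"dz": -0.02,"twist": 0},
  {"jaw": -1,"dx": 0,"dy": 0,"dz": -0.037,"twist": 0},
  {"jaw": -1,"dx": 0,"dy": 0,"dz": -0.037,"twist": 0},
  {"jaw": -1,"dx": 0,"dy": 0,"dz": -0.037,"twist": 0},
  {"jaw": -1,"dx": -0.0345,"dy": 0.0118,"dz": 0,"twist": 0},
  {"jaw": -1,"dx": -0.0345,"dy": 0.0118,"dz": 0,"twist": 0},
  {"jaw": -1,"dx": -0.0345,"dy": 0.0118,"dz": 0,"twist": 0},
  {"jaw": -1,"dx": -0.0345,"dy": 0.0118,"dz": 0,"twist": 0},
  {"jaw": -1,"dx": -0.0345,"dy": 0.0118,"dz": 0,"twist": 0},
  {"jaw": -1,"dx": -0.0345,"dy": 0.0118,"dz": 0,"twist": 0},
  {"jaw": -1,"dx": -0.0345,"dy": 0.0118,"dz": 0,"twist": 0},
  {"jaw": -1,"dx": -0.0345,"dy": 0.0118,"dz": 0,"twist": 0},
])

```text
t: 34.53
eef_pos: [0.502, -0.1385, 0.1855]
ee_rot: [-3.126, -0.04, 1.386]
force: [0.9, 0.3, -0.8]
width: 0.0352
gripper_force: 15.0
```

move_arm([
  {"jaw": -1,"dx": 0,"dy": 0,"dz": 0.03,"twist": 0},
  {"jaw": -1,"dx": 0,"dy": 0,"dz": 0.02,"twist": 0},
  {"jaw": -1,"dx": 0,"dy": 0,"dz": 0.01,"twist": 0},
  {"jaw": -1,"dx": 0,"dy": 0,"dz": 0,"twist": 0},
  {"jaw": -1,"dx": 0,"dy": 0,"dz": 0,"twist": 0},
  {"jaw": -1,"dx": 0,"dy": 0,"dz": 0,"twist": 0},
])

```text
t: 35.03
eef_pos: [0.5027, -0.1338, 0.1268]
ee_rot: [-3.127, -0.04, 1.387]
force: [0.3, -0.2, -0.5]
width: 0.0351
gripper_force: 15.0
```

Run:
```python
from h import *
i=arm.camera_info("wrist");im=arm.grab_frame("wrist");tip(.5025,-.1318,.067,.054)
s=arm.get_state(); R=Rn.from_euler("xyz",s["ee_rot"]).as_matrix(); f=s["eef_pos"]+.067*R[:,2]
c=np.array([.5025,-.1318]);up=np.linspace(.1*np.pi,.9*np.pi,60)-.18
print("stage",edges(im,i,c,.036,.036,1,rng=up)); print("filter top",edges(im,i,c,.024,.054,-1,w=.004,rng=up))
print("cover",f.round(4),edges(im,i,f[:2],.018,f[2]+.012,-1,w=.004,rng=up))
cv2.imwrite("pics/w15.png",im)
```

```text
t 35.0833 tcp [ 0.5027 -0.1337  0.127 ] tip [ 0.5023 -0.1309  0.06  ] z [-0.006  0.042 -0.999] rot [-3.128 -0.04   1.387] q [ 0.09  0.29 -0.5  -0.06 -0.79  2.91] F [ 0.2 -0.2 -0.8] w 0.0354 shift [-0.0011  0.0004  0.006 ]
stage (array([ 0.5022, -0.131 ]), 60, np.float64(0.00032))
filter top (array([ 0.5018, -0.1324]), 59, np.float64(0.00046))
cover [ 0.5023 -0.1309  0.06  ] (array([ 0.5026, -0.1302]), 60, np.float64(0.00075))
```

move_arm([
  {"jaw": -1,"dx": -0.001,"dy": 0,"dz": 0.003,"twist": 0},
  {"jaw": -1,"dx": 0,"dy": 0,"dz": 0.0015,"twist": 0},
  {"jaw": -1,"dx": 0,"dy": 0,"dz": 0,"twist": 0},
  {"jaw": -1,"dx": 0,"dy": 0,"dz": 0,"twist": 0},
])

```text
t: 35.42
eef_pos: [0.5017, -0.1349, 0.1214]
ee_rot: [-3.126, -0.04, 1.386]
force: [-0.5, 0.1, -0.1]
width: 0.0353
gripper_force: 15.0
```

move_arm([
  {"jaw": -1,"dx": 0,"dy": 0,"dz": 0.0006,"twist": 0},
  {"jaw": -1,"dx": 0,"dy": 0,"dz": 0,"twist": 0},
])

```text
t: 35.58
eef_pos: [0.5017, -0.1349, 0.1213]
ee_rot: [-3.126, -0.04, 1.386]
force: [-2.4, 1.5, 6.4]
width: 0.0351
gripper_force: 15.0
```

move_arm([
  {"jaw": -1,"dx": 0,"dy": 0,"dz": 0.0006,"twist": 0},
  {"jaw": -1,"dx": 0,"dy": 0,"dz": 0,"twist": 0},
])

```text
t: 35.75
eef_pos: [0.5018, -0.1349, 0.1212]
ee_rot: [-3.127, -0.04, 1.386]
force: [-3.8, 2.2, 11.9]
width: 0.0351
gripper_force: 15.0
```

move_arm([
  {"jaw": -1,"dx": 0,"dy": 0,"dz": -0.0009,"twist": 0},
  {"jaw": -1,"dx": 0,"dy": 0,"dz": 0,"twist": 0},
], force=5)

```text
t: 35.92
eef_pos: [0.5017, -0.135, 0.1212]
ee_rot: [-3.127, -0.04, 1.386]
force: [1.4, 0.6, 1.2]
width: 0.0356
gripper_force: 5.0
```

move_arm([
  {"jaw": -0.1,"dx": 0,"dy": 0,"dz": 0,"twist": 0},
  {"jaw": 0,"dx": 0,"dy": 0,"dz": 0,"twist": 0},
  {"jaw": 0.3,"dx": 0,"dy": 0,"dz": 0,"twist": 0},
  {"jaw": 1,"dx": 0,"dy": 0,"dz": 0,"twist": 0},
  {"jaw": 1,"dx": 0,"dy": 0,"dz": -0.02,"twist": 0},
  {"jaw": 1,"dx": 0,"dy": 0,"dz": -0.03,"twist": 0},
  {"jaw": 1,"dx": 0.015,"dy": 0,"dz": -0.03,"twist": 0},
  {"jaw": 1,"dx": 0.015,"dy": 0,"dz": 0,"twist": 0},
  {"jaw": 1,"dx": 0,"dy": 0,"dz": 0,"twist": 0},
  {"jaw": 1,"dx": 0,"dy": 0,"dz": 0,"twist": 0},
])

```text
t: 36.75
eef_pos: [0.5078, -0.1085, 0.2023]
ee_rot: [-3.127, -0.041, 1.387]
force: [-0.3, -1.1, 0.0]
width: 0.0863
gripper_force: 0.0
```

Run:
```python
from h import *
arm.grab_frame("wrist"); i=arm.camera_info("wrist");im=arm.grab_frame("wrist")
look("wrist",["tab_top"]); tip(.498,-.015,.066,.05)
c=np.array([.5025,-.132]);up=np.linspace(.1*np.pi,.9*np.pi,60)-.18
print("stage",edges(im,i,c,.036,.036,1,rng=up)); print("backing top",edges(im,i,c,.03,.046,-1,w=.003,rng=up))
print("filter top",edges(im,i,c,.024,.054,-1,w=.004,rng=up)); print("cover",edges(im,i,c,.018,.066,-1,w=.006))
uv=proj(i,[.503,-.132,.046])[0].astype(int); c=im[uv[1]-50:uv[1]+50,uv[0]-55:uv[0]+55]; cv2.imwrite("pics/w16c.png",cv2.resize(c,None,fx=6,fy=6,interpolation=cv2.INTER_CUBIC))
```

```text
wrist tab_top pin [([0.5016, -0.0128, 0.0627], 0.65)] fit(xy,area ratio,score) None
t 36.95 tcp [ 0.5072 -0.1093  0.2012] tip [ 0.5066 -0.1065  0.1352] z [-0.01   0.042 -0.999] rot [-3.124 -0.04   1.385] q [ 0.14  0.19 -0.42 -0.05 -0.96  2.85] F [-0.9 -0.3 -0.3] w 0.0874 shift [ 0.0849 -0.0238  0.0891]
stage (array([ 0.5023, -0.1308]), 60, np.float64(0.00027))
backing top (array([ 0.5033, -0.1327]), 60, np.float64(0.0007))
filter top (array([ 0.5018, -0.1326]), 60, np.float64(0.00048))
cover (array([ 0.5016, -0.1321]), 118, np.float64(0.00201))
```

View pics/w16c.png

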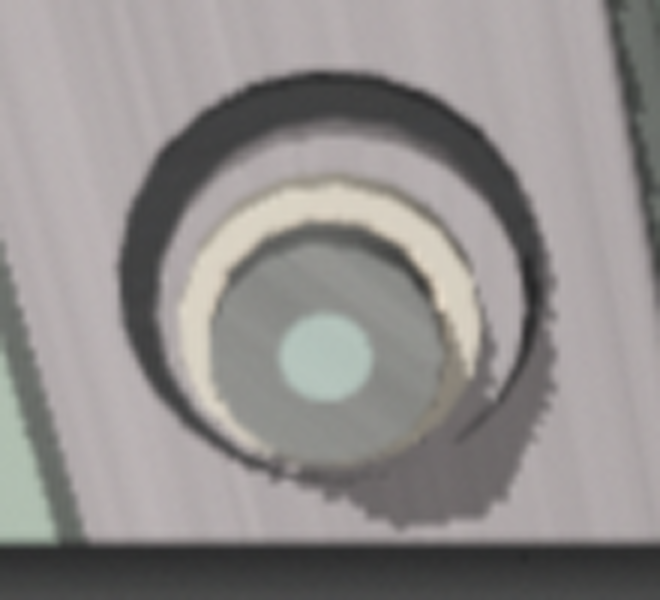

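The stack is good: the cover, filter and backing disc all sit within about 2 mm of the stage centre. Now I take the closed fingers behind the tab.

move_arm([
  {"jaw": -1,"dx": 0.031,"dy": -0.0079,"dz": 0,"twist": 0},
  {"jaw": -1,"dx": 0.031,"dy": -0.0079,"dz": 0,"twist": 0},
  {"jaw": -1,"dx": 0.031,"dy": -0.0079,"dz": 0,"twist": 0},
  {"jaw": -1,"dx": 0.031,"dy": -0.0079,"dz": 0,"twist": 0},
  {"jaw": -1,"dx": 0,"dy": 0,"dz": 0,"twist": 0},
  {"jaw": -1,"dx": 0,"dy": 0,"dz": 0.03,"twist": 0},
  {"jaw": -1,"dx": 0,"dy": 0,"dz": 0.03,"twist": 0},
  {"jaw": -1,"dx": 0,"dy": 0,"dz": 0.02,"twist": 0},
  {"jaw": -1,"dx": 0,"dy": 0,"dz": 0.01,"twist": 0},
  {"jaw": -1,"dx": 0,"dy": 0,"dz": 0,"twist": 0},
  {"jaw": -1,"dx": 0,"dy": 0,"dz": 0,"twist": 0},
])

```text
t: 37.87
eef_pos: [0.4989, 0.0221, 0.1175]
ee_rot: [-3.125, -0.039, 1.386]
force: [0.4, -0.3, 1.1]
width: 0.02
gripper_force: 0.0
```

Run:
```python
from h import *
tip(.499,-.010,.066,.043)
```

```text
t 37.8667 tcp [0.4989 0.0221 0.1175] tip [0.4983 0.0248 0.0515] z [-0.009  0.042 -0.999] rot [-3.125 -0.039  1.386] q [ 0.41  0.27 -0.56 -0.06 -0.74  2.59] F [ 0.4 -0.3  1.1] w 0.02 shift [-0.0344  0.0072  0.0071]
```

move_arm([
  {"jaw": -1,"dx": -0.0049,"dy": 0.001,"dz": 0.004,"twist": 0},
  {"jaw": -1,"dx": -0.0049,"dy": 0.001,"dz": 0.003,"twist": 0},
  {"jaw": -1,"dx": -0.0049,"dy": 0.001,"dz": 0,"twist": 0},
  {"jaw": -1,"dx": -0.0029,"dy": 0.0006,"dz": 0,"twist": 0},
  {"jaw": -1,"dx": -0.0029,"dy": 0.0006,"dz": 0,"twist": 0},
  {"jaw": -1,"dx": -0.0029,"dy": 0.0006,"dz": 0,"twist": 0},
  {"jaw": -1,"dx": -0.0029,"dy": 0.0006,"dz": 0,"twist": 0},
  {"jaw": -1,"dx": -0.0029,"dy": 0.0006,"dz": 0,"twist": 0},
  {"jaw": -1,"dx": -0.0029,"dy": 0.0006,"dz": 0,"twist": 0},
  {"jaw": -1,"dx": -0.0029,"dy": 0.0006,"dz": 0,"twist": 0},
])

```text
t: 38.7
eef_pos: [0.4998, -0.0129, 0.1093]
ee_rot: [-3.127, -0.041, 1.386]
force: [-0.0, 4.5, 2.8]
width: 0.0002
gripper_force: 1.7
```

move_arm([
  {"jaw": -1,"dx": -0.004,"dy": 0.0008,"dz": 0,"twist": 0},
  {"jaw": -1,"dx": -0.0049,"dy": 0.001,"dz": 0,"twist": 0},
  {"jaw": -1,"dx": -0.0049,"dy": 0.001,"dz": 0,"twist": 0},
  {"jaw": -1,"dx": -0.0049,"dy": 0.001,"dz": 0,"twist": 0},
  {"jaw": -1,"dx": -0.0049,"dy": 0.001,"dz": 0,"twist": 0},
  {"jaw": -1,"dx": -0.0049,"dy": 0.001,"dz": 0,"twist": 0},
  {"jaw": -1,"dx": -0.0049,"dy": 0.001,"dz": 0,"twist": 0},
  {"jaw": -1,"dx": -0.0049,"dy": 0.001,"dz": 0,"twist": 0},
  {"jaw": -1,"dx": -0.0049,"dy": 0.001,"dz": 0,"twist": 0},
  {"jaw": -1,"dx": -0.0049,"dy": 0.001,"dz": 0,"twist": 0},
  {"jaw": -1,"dx": -0.004,"dy": 0.0008,"dz": 0,"twist": 0},
  {"jaw": -1,"dx": -0.003,"dy": 0.0006,"dz": 0,"twist": 0},
])

```text
t: 39.7
eef_pos: [0.5001, -0.0696, 0.1065]
ee_rot: [-3.126, -0.04, 1.385]
force: [1.9, 2.8, 1.2]
width: 0.0008
gripper_force: 1.6
```

Run:
```python
from h import *
tip(.499,-.1,.066,.043); look("wrist",["tab_top"]); look("side",["tab_top"]); look("scene",["tab_top"])
```

```text
t 39.7 tcp [ 0.5001 -0.0696  0.1065] tip [ 0.4995 -0.0669  0.0406] z [-0.008  0.042 -0.999] rot [-3.126 -0.04   1.385] q [ 0.22  0.29 -0.55 -0.07 -0.72  2.78] F [1.9 2.8 1.2] w 0.0008 shift [-0.0326  0.0055 -0.0038]
wrist tab_top pin [([0.5048, -0.0854, 0.0642], 0.89)] fit(xy,area ratio,score) None
side tab_top pin [([0.5051, -0.0852, 0.0674], 0.56)] fit(xy,area ratio,score) None
scene tab_top pin [([0.5073, -0.205, 0.0395], 0.26)] fit(xy,area ratio,score) None
```

move_arm([
  {"jaw": -1,"dx": -0.0039,"dy": 0.0008,"dz": -0.001,"twist": 0},
  {"jaw": -1,"dx": -0.0049,"dy": 0.001,"dz": -0.001,"twist": 0},
  {"jaw": -1,"dx": -0.0049,"dy": 0.001,"dz": 0,"twist": 0},
  {"jaw": -1,"dx": -0.0049,"dy": 0.001,"dz": 0,"twist": 0},
  {"jaw": -1,"dx": -0.0049,"dy": 0.001,"dz": 0,"twist": 0},
  {"jaw": -1,"dx": -0.0049,"dy": 0.001,"dz": 0,"twist": 0},
  {"jaw": -1,"dx": -0.0049,"dy": 0.001,"dz": 0,"twist": 0},
  {"jaw": -1,"dx": -0.0049,"dy": 0.001,"dz": 0,"twist": 0},
  {"jaw": -1,"dx": -0.003,"dy": 0.0006,"dz": 0,"twist": 0},
  {"jaw": -1,"dx": -0.002,"dy": 0.0004,"dz": 0,"twist": 0},
  {"jaw": -1,"dx": -0.002,"dy": 0.0004,"dz": 0,"twist": 0},
])

```text
t: 40.92
eef_pos: [0.5014, -0.1155, 0.1069]
ee_rot: [-3.127, -0.04, 1.386]
force: [0.2, 2.8, 3.1]
width: 0.0005
gripper_force: 1.5
```

move_arm([
  {"jaw": -1,"dx": -0.0015,"dy": 0.0003,"dz": 0,"twist": 0},
  {"jaw": -1,"dx": -0.0015,"dy": 0.0003,"dz": 0,"twist": 0},
  {"jaw": -1,"dx": -0.0015,"dy": 0.0003,"dz": 0,"twist": 0},
])

```text
t: 41.17
eef_pos: [0.5014, -0.1199, 0.1066]
ee_rot: [-3.127, -0.04, 1.386]
force: [1.2, 4.0, 2.2]
width: 0.0002
gripper_force: 1.5
```

move_arm([
  {"jaw": -1,"dx": -0.0015,"dy": 0.0003,"dz": 0,"twist": 0},
  {"jaw": -1,"dx": -0.0015,"dy": 0.0003,"dz": 0,"twist": 0},
])

```text
t: 41.33
eef_pos: [0.5015, -0.1221, 0.1065]
ee_rot: [-3.127, -0.042, 1.386]
force: [-1.7, 19.8, 9.3]
width: 0.0005
gripper_force: 10.1
```

Wrist force rose to 20 N, so the carriage is against its stop. I back off and check.

move_arm([
  {"jaw": -1,"dx": 0.003,"dy": -0.0006,"dz": 0,"twist": 0},
  {"jaw": -1,"dx": 0.015,"dy": -0.003,"dz": 0,"twist": 0},
  {"jaw": -1,"dx": 0.025,"dy": -0.005,"dz": 0,"twist": 0},
  {"jaw": -1,"dx": 0.035,"dy": -0.005,"dz": -0.01,"twist": 0},
  {"jaw": -1,"dx": 0.04,"dy": 0,"dz": -0.01,"twist": 0},
  {"jaw": -1,"dx": 0.04,"dy": 0,"dz": -0.01,"twist": 0},
  {"jaw": -1,"dx": 0.04,"dy": 0,"dz": 0,"twist": 0},
  {"jaw": -1,"dx": 0.04,"dy": 0,"dz": 0,"twist": 0},
  {"jaw": -1,"dx": 0,"dy": 0,"dz": 0,"twist": 0},
])

```text
t: 42.08
eef_pos: [0.5335, 0.1173, 0.1467]
ee_rot: [-3.128, -0.041, 1.39]
force: [1.2, -0.3, 0.1]
width: 0.0002
gripper_force: 0.0
```

Run:
```python
from h import *
for c in ("side","scene","wrist"): look(c,["tab_top","stage_top","backing_disc","filter_disc","cover_disc","imager"],"end_"+c,z={"backing_disc":.036,"filter_disc":.046,"cover_disc":.054})
for n in ("vial","petri_dish","jar"): look("scene",[n])
print(arm.get_state()["t"])
```

```text
side tab_top pin [([0.5061, -0.133, 0.0673], 0.7), ([0.502, -0.2537, 0.0546], 0.69)] fit(xy,area ratio,score) None
side stage_top pin [([0.5089, -0.2509, 0.0351], 0.98)] fit(xy,area ratio,score) [([0.4769, -0.2126], 1.34, 0.78), ([0.4649, -0.2822], 13.3, 0.42)]
side backing_disc pin [([0.5047, -0.1357, 0.0677], 0.64), ([0.5077, -0.2559, 0.0337], 0.37)] fit(xy,area ratio,score) [([0.4957, -0.233], 0.16, 0.6)]
side filter_disc pin [([0.5649, 0.2547, 0.0034], 0.58), ([0.5049, -0.2566, 0.0443], 0.56)] fit(xy,area ratio,score) [([0.4953, -0.2393], 0.27, 0.37)]
side cover_disc pin [([0.5054, -0.2532, 0.0543], 0.6)] fit(xy,area ratio,score) []
side imager pin [([0.5051, -0.258, 0.0008], 0.58), ([0.5033, -0.2539, 0.0387], 0.51)] fit(xy,area ratio,score) None
scene tab_top pin [([0.5014, -0.1428, 0.0632], 0.77)] fit(xy,area ratio,score) None
scene stage_top pin [([0.5038, -0.2487, 0.0383], 0.91), ([0.6853, 0.4194, 0.0018], 0.59)] fit(xy,area ratio,score) [([0.5079, -0.1652], 3.65, 0.98)]
scene backing_disc pin [([0.5093, -0.2554, 0.0383], 0.59)] fit(xy,area ratio,score) [([0.5139, -0.2334], 0
[... 358 characters left out ...]
 fit(xy,area ratio,score) None
wrist tab_top pin [] fit(xy,area ratio,score) None
wrist stage_top pin [] fit(xy,area ratio,score) []
wrist backing_disc pin [] fit(xy,area ratio,score) []
wrist filter_disc pin [] fit(xy,area ratio,score) []
wrist cover_disc pin [] fit(xy,area ratio,score) []
wrist imager pin [] fit(xy,area ratio,score) None
scene vial pin [([0.5651, 0.259, -0.0018], 0.57), ([0.5089, -0.2596, 0.0376], 0.34)] fit(xy,area ratio,score) None
scene petri_dish pin [([0.3458, 0.3242, -0.0026], 0.95), ([0.504, -0.2521, 0.0364], 0.61)] fit(xy,area ratio,score) None
scene jar pin [([0.5001, -0.2528, 0.0353], 0.74), ([0.7432, 0.0557, -0.0031], 0.64)] fit(xy,area ratio,score) None
44.0333
```

Run:
```python
from h import *
print(arm.job_done())
```

```text
the job is handed in; nothing more can be done
None
```

I handed the job in at about 44 s: the three discs are stacked on the stage, each within about 2 mm of centre when last measured before the push. The carriage is home against its stop (wrist force rose to 20 N), the networks still place the stack on the stage under the lens, and the vial, petri dish and jar have not moved; I didn't re-check the tweezers or tape roll. The filter slid about 5 mm as I released it and I squeezed it back to centre, the arm touched its last-joint limit once, and I viewed 13 pictures against your limit of 10.

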